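# Unstack the algae flasks onto their light pads

### The job

For the light-colour trial, take the two stacks of culture flasks apart and lay each flask flat on the light pad that glows in the colour of its cap, lengthwise along the pad and with the flask's body centred on the glowing window (the cap may point either way). Keep the flasks level and set them down gently, never dropping them, and leave the small jar and the conical flask standing where they are.

Things in the scene. Friction and masses are not known exactly. Their poses are not given: they have to be found in the camera images.
- flask_red: Flat clear culture flask, green inside, red screw cap; two crossed stacks of two at the start, any colours together. Body 68 x 46 mm, 26 mm thick, plus shoulders and neck to the 24 mm cap, which ends 66 mm from the body's centre. About 60 g. Origin: centre of the body's underside (height 0 if lower, 26 mm if upper). x lengthwise to the cap, y across the 46 mm (grip here), z up.
- flask_blue: Flat clear culture flask, green inside, blue screw cap; two crossed stacks of two at the start, any colours together. Body 68 x 46 mm, 26 mm thick, plus shoulders and neck to the 24 mm cap, which ends 66 mm from the body's centre. About 60 g. Origin: centre of the body's underside (height 0 if lower, 26 mm if upper). x lengthwise to the cap, y across the 46 mm (grip here), z up.
- flask_yellow: Flat clear culture flask, green inside, yellow screw cap; two crossed stacks of two at the start, any colours together. Body 68 x 46 mm, 26 mm thick, plus shoulders and neck to the 24 mm cap, which ends 66 mm from the body's centre. About 60 g. Origin: centre of the body's underside (height 0 if lower, 26 mm if upper). x lengthwise to the cap, y across the 46 mm (grip here), z up.
- flask_white: Flat clear culture flask, green inside, white screw cap; two crossed stacks of two at the start, any colours together. Body 68 x 46 mm, 26 mm thick, plus shoulders and neck to the 24 mm cap, which ends 66 mm from the body's centre. About 60 g. Origin: centre of the body's underside (height 0 if lower, 26 mm if upper). x lengthwise to the cap, y across the 46 mm (grip here), z up.
- pad_red: Light pad, fixed: flat aluminium slab 110 x 84 mm, 14 mm high, with a flush 84 x 60 mm window on top glowing red, thin black border round it. Origin: centre of its underside; the window's centre is 14 mm above. x along the 110 mm length (small black plug and switch at the +x end), y across, z up.
- pad_blue: Light pad, fixed: flat aluminium slab 110 x 84 mm, 14 mm high, with a flush 84 x 60 mm window on top glowing blue, thin black border round it. Origin: centre of its underside; the window's centre is 14 mm above. x along the 110 mm length (small black plug and switch at the +x end), y across, z up.
- pad_yellow: Light pad, fixed: flat aluminium slab 110 x 84 mm, 14 mm high, with a flush 84 x 60 mm window on top glowing yellow, thin black border round it. Origin: centre of its underside; the window's centre is 14 mm above. x along the 110 mm length (small black plug and switch at the +x end), y across, z up.
- pad_white: Light pad, fixed: flat aluminium slab 110 x 84 mm, 14 mm high, with a flush 84 x 60 mm window on top glowing white, thin black border round it. Origin: centre of its underside; the window's centre is 14 mm above. x along the 110 mm length (small black plug and switch at the +x end), y across, z up.
- jar: Bystander: small closed glass jar, 56 mm across, 70 mm tall, black lid, green inside, standing loose between the pads and stacks. Origin: centre of its underside, z up. Leave it standing.
- conical: Bystander: small conical glass flask, 42 mm across its base, 70 mm tall, aluminium cap, green inside, standing loose between the pads and stacks. Origin: centre of its underside, z up. Leave it standing.
Not all that is in view belongs to the job. Leave any black or brown look-alike of the flask_red alone.

How it is judged:
At the end, for the whole second after the job is handed in: Each of the four flasks lies at rest, flat (within 0.1 rad) on the pad of its cap's colour, its body's centre within 15 mm of the pad's centre seen from above and its length within 0.25 rad of the pad's length, either way round (horizontal distance between flask_red and pad_red below 0.015 m and z of flask_red in the frame of pad_red between 0.01 and 0.018 m and angle between each of flask_red, flask_blue, flask_yellow, flask_white's own z axis and vertical below 0.1 rad and angle between the x axis of flask_red and the x axis of pad_red, either way round below 0.25 rad and linear speed of each of flask_red, flask_blue, flask_yellow, flask_white below 0.02 m/s and horizontal distance between flask_blue and pad_blue below 0.015 m and z of flask_blue in the frame of pad_blue between 0.01 and 0.018 m and angle between the x axis of flask_blue and the x axis of pad_blue, either way round below 0.25 rad and horizontal distance between flask_yellow and pad_yellow below 0.015 m and z of flask_yellow in the frame of pad_yellow between 0.01 and 0.018 m and angle between the x axis of flask_yellow and the x axis of pad_yellow, either way round below 0.25 rad and horizontal distance between flask_white and pad_white below 0.015 m and z of flask_white in the frame of pad_white between 0.01 and 0.018 m and angle between the x axis of flask_white and the x axis of pad_white, either way round below 0.25 rad); the robot touches nothing.
It fails at once if a culture flask is tipped more than about 30 degrees (angle between any of flask_red, flask_blue, flask_yellow, flask_white's own z axis and vertical above 0.52 rad).
It fails at once if a culture flask is dropped or flung (faster than 0.6 m/s while not held) ((linear speed of flask_red above 0.6 m/s and contact force between flask_red and the fingers below 0.05 N) or (linear speed of flask_blue above 0.6 m/s and contact force between flask_blue and the fingers below 0.05 N) or (linear speed of flask_yellow above 0.6 m/s and contact force between flask_yellow and the fingers below 0.05 N) or (linear speed of flask_white above 0.6 m/s and contact force between flask_white and the fingers below 0.05 N)).
It fails at once if the jar is shoved more than 30 mm or knocked over (distance of jar from where it was at the start of the episode above 0.03 m or angle between jar's own z axis and vertical above 0.5 rad).
It fails at once if the conical flask is shoved more than 30 mm or knocked over (distance of conical from where it was at the start of the episode above 0.03 m or angle between conical's own z axis and vertical above 0.5 rad).
It also fails if it takes over 112 s, if anything falls off the work surface, if the arm or the gripper's body presses on something with over 40 N, if the wrist force passes 120 N, or if a joint passes its speed limit or range.

### The arm

A 7-joint arm with a two-finger parallel gripper is mounted at the origin on the work surface. World frame = base frame: x ahead of the robot, y to its left, z up, the work surface at z = 0. Lengths are in m, angles in rad, forces in N, time in s.
With the tool pointing down it reaches from about 0.425 to 0.95 m from the base axis. Payload 4.7 kg.
Tool frame: the origin (TCP) lies at the centre of the arm's flange, where the gripper is bolted on; the fingertips stand bot.tip_reach ahead of it and the grasp point (between the pads) lies 164 mm ahead of it (bot.tip_reach is the distance from the TCP to the fingertips, in m); z points along the fingers, y is the direction in which the jaws open and shut (so a half turn about z gives the same grasp; the last joint's range is limited). The gripper opens to 87 mm and grips with 3 to 60 N. Pads are 19 mm wide; open, the fingers measure 117 mm over their backs; the gripper's body (75 mm by 190 mm) begins 51 mm behind the grasp point.
Start: joints at [-1.136, 0.469, -0.049, 1.532, 0.024, 1.141, -0.082], TCP at [0.302, 0.604, 0.405] pointing down, gripper open.
Joint ranges: [-2.59, 2.59], [-0.33, 1.99], [-1.39, 1.29], [0.1, 2.45], [-1.04, 4.18], [0.21, 1.99], [-2.66, 2.66]. Speed limits (rad/s): [2.57, 2.57, 3.14, 3.14, 3.14, 3.14, 3.14].

### API

Orientations are given as a 3x3 rotation matrix whose columns are the frame's x, y, z axes.
In Python, from workcell import bot, eyes gives the robot as it stands.
- The arm moves only by the tool jog_arm, never from a script. Its argument "steps" is a list of rows, each a list of 3 entries, a list of its own where there are three numbers: the finger opening in mm, from 0 to 87, then the shift along the tool's x, y, z in mm, then the turn, a rotation vector about the tool's x, y, z in rad. In form: [[hand, [x, y, z], [ax, ay, az]], ...]. A call has 1 to 5 rows; each row shifts and turns the pose as measured when the row begins, along the tool's axes as they then stand; what a row does not reach is not made up. A row lasts 1/8 s, in which the tool goes at most 62.5 mm and 10.7 degrees, less where a joint would pass 70% of its speed; a pose out of reach is approached as far as the arm can. A call with a gripper value outside its range is refused whole. The fingers move at their own pace and stop on an object; "newtons" is the grip in N (left out, the last holds). Time passes only in rows, so rows that do not move let the fingers close. It gives the time, the measured TCP pose, the force and the opening at its end, in the units of the state.
- bot.state(): the state, without advancing time (a new reading comes with each control period).
- eyes.get_image(name): name is "scene" or "side" or "wrist"; returns a dict with "color" (420x560x3 uint8, red, green, blue), "mtx" (3x3 intrinsics, pixels), "world_to_cam" (4x4, takes a point from world to camera coordinates); the wrist camera has in their place "tool_from_camera" (4x4, takes a point from camera to tool coordinates, whose origin is the TCP and whose axes are the flange's). Camera axes: x right, y down, z forward; pixel columns grow to the right and rows downward; lengths in m; the calibration is good to about 2 mm. A picture is of the moment at which its call begins: read the wrist's pose just before it. There is no depth.
- bot.hand_in(): hands the job in, once; it reports no verdict.
The state is a dict: "time": time; "joint_positions": joint angles; "dq": joint speeds; "effort": joint torques, N m; "tool_pos": TCP position; "tcp_rot": TCP orientation; "force": force on the tool from outside, world axes, zero at the start; "moment": the same for the moment, N m; "width": finger opening in m.
Only numpy, scipy, OpenCV 4.12 (cv2) and the standard library are available. Lean on these libraries where they do the work, as an engineer would, in place of code of your own. Each camera call takes 0.05 s, during which the arm holds its last target.

## Working session

There is one attempt and no reset: what is moved stays moved. The work goes in short steps, Python scripts to look and compute and a tool call to move; the robot and the scene stay as the last step left them, time stands still between calls to the robot, and variables do not carry over. Pictures are saved under pics/ and viewed, and the job is handed in when it is done.

Besides the shell and the picture viewer there is one more tool, called after ">>>" as a command line: name --argument value ..., lists and objects as JSON in quotes. jog_arm: Moves the arm, as the interface text tells. Its arguments: {"type":"object","properties":{"steps":{"type":"array"},"newtons":{"type":"number"}},"required":["steps"]}

```bash
mkdir -p pics; ls; python3 - <<'E'
from workcell import bot, eyes
import cv2, numpy as np
s=bot.state(); print(s['time'],s['tool_pos'],s['tcp_rot'],s['width'],bot.tip_reach)
for n in ['scene','side','wrist']:
    im=eyes.get_image(n); np.savez(f'pics/{n}0.npz',**{k:v for k,v in im.items()})
    cv2.imwrite(f'pics/{n}0.png',cv2.resize(im['color'][:,:,::-1],(784,588),interpolation=cv2.INTER_CUBIC))
    print(n,{k:np.round(v,4).tolist() for k,v in im.items() if k!='color'})
print(bot.state()['time'])
E
```

```text
pics
0.0 [0.30184183 0.60348359 0.40370104] [[-8.94392323e-01  4.47282644e-01 -7.80498331e-04]
 [ 4.47283315e-01  8.94390580e-01 -1.76801426e-03]
 [-9.27317387e-05 -1.93040227e-03 -9.99998132e-01]] 0.08686458504691331 0.1822
scene {'mtx': [[395.3658, 0.0, 277.6628], [0.0, 395.3658, 202.722], [0.0, 0.0, 1.0]], 'world_to_cam': [[0.2297, 0.9732, 0.0021, -0.1695], [0.7858, -0.1842, -0.5904, -0.4086], [-0.5742, 0.1373, -0.8071, 1.1936], [0.0, 0.0, 0.0, 1.0]]}
side {'mtx': [[499.6396, 0.0, 281.5062], [0.0, 499.6396, 203.2992], [0.0, 0.0, 1.0]], 'world_to_cam': [[0.8083, -0.5885, -0.0182, -0.4096], [-0.4202, -0.555, -0.7179, 0.3174], [0.4124, 0.5879, -0.6959, 0.9282], [0.0, 0.0, 0.0, 1.0]]}
wrist {'mtx': [[336.9402, 0.0, 283.0872], [0.0, 336.9402, 211.0453], [0.0, 0.0, 1.0]], 'tool_from_camera': [[0.0002, -0.9601, -0.2795, 0.0778], [1.0, -0.0001, 0.0009, 0.0001], [-0.0009, -0.2795, 0.9601, 0.0216], [0.0, 0.0, 0.0, 1.0]]}
0.15
```

View pics/scene0.png

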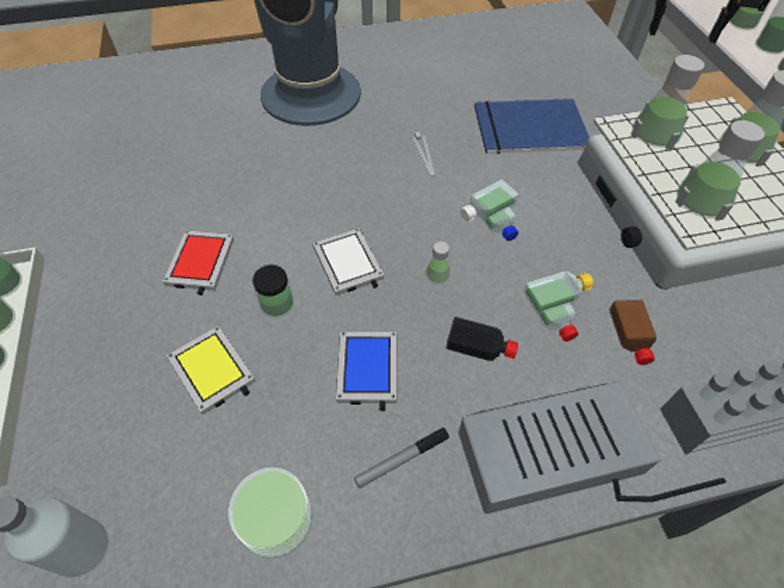

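View pics/side0.png

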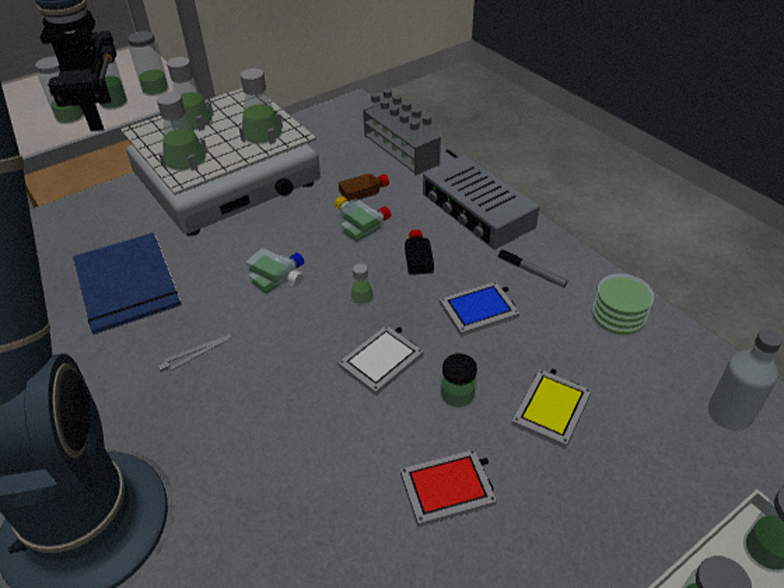

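View pics/wrist0.png

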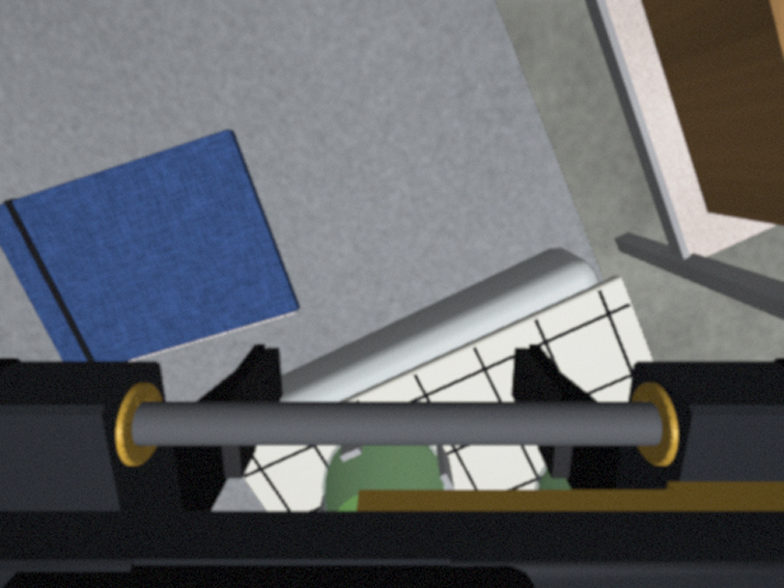

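```bash
cat > h.py <<'E'
import numpy as np, cv2
def load(n): 
    d=np.load(f'pics/{n}.npz'); return {k:d[k] for k in d}
def cam(im,tool=None):
    """returns K, R(world from cam), c"""
    if 'world_to_cam' in im:
        T=np.linalg.inv(im['world_to_cam'])
    else:
        T=tool@im['tool_from_camera']
    return im['mtx'],T[:3,:3],T[:3,3]
def ray(im,uv,z,tool=None):
    K,R,c=cam(im,tool)
    uv=np.atleast_2d(np.asarray(uv,float))
    d=np.c_[uv,np.ones(len(uv))]@np.linalg.inv(K).T@R.T
    return c+d*((z-c[2])/d[:,2])[:,None]
def proj(im,P,tool=None):
    K,R,c=cam(im,tool); q=(np.atleast_2d(P)-c)@R; q=q@K.T
    return q[:,:2]/q[:,2:]
def mask(img,name):
    h=cv2.cvtColor(img,cv2.COLOR_RGB2HSV); H,S,V=[h[...,i].astype(int) for i in range(3)]
    if name=='red': m=((H<8)|(H>172))&(S>190)&(V>110)
    if name=='blue': m=(abs(H-114)<9)&(S>180)&(V>100)
    if name=='yellow': m=(abs(H-28)<8)&(S>170)&(V>110)
    if name=='white': m=(S<25)&(V>190)
    return m.astype(np.uint8)
def blobs(m,amin=15):
    n,l,st,ce=cv2.connectedComponentsWithStats(m)
    return sorted([(int(st[i,4]),ce[i].round(1).tolist(),i) for i in range(1,n) if st[i,4]>=amin],key=lambda t:-t[0]),l
E
python3 - <<'E'
from h import *
for cn in ['scene0','side0']:
    im=load(cn); print(cn)
    for c in ['red','blue','yellow','white']:
        b,l=blobs(mask(im['color'],c))
        for a,ce,i in b[:5]:
            s=''
            if a>500:
                ys,xs=np.nonzero(l==i)
                p=ray(im,np.c_[xs,ys],0.014)[:,:2]
                r=cv2.minAreaRect((p*1000).astype(np.float32))
                s=np.round(np.r_[p.mean(0)*1000,r[0],r[1],r[2]],1)
            print(c,a,ce,s, ray(im,ce,.013).round(3).tolist()[0][:2] if a<500 else '',ray(im,ce,.039).round(3).tolist()[0][:2] if a<500 else '')
E
```

```text
scene0
red 747 [141.1, 183.7] [ 416.6 -246.8  415.9 -246.4   60.6   84.9   70.1]  
red 95 [459.9, 253.0]  [0.749, 0.379] [0.76, 0.362]
red 82 [364.9, 249.1]  [0.696, 0.193] [0.709, 0.184]
red 80 [405.6, 236.8]  [0.688, 0.287] [0.701, 0.274]
blue 1125 [261.9, 260.3] [673.1 -17.2 672.6 -17.1  60.4  83.2  76.8]  
blue 80 [363.9, 166.2]  [0.483, 0.272] [0.503, 0.259]
yellow 1112 [149.2, 261.6] [ 624.4 -237.5  623.5 -237.3   84.8   60.9   24.3]  
yellow 69 [418.7, 200.5]  [0.607, 0.355] [0.623, 0.339]
white 990 [536.4, 34.6] [  74.7 1016.1   25.  1046.7  139.6  399.    56.9]  
white 908 [9.1, 238.1] [ 498.  -518.7  498.9 -526.   333.2   32.1    0. ]  
white 887 [483.6, 154.4] [5.086e+02 5.682e+02 4.411e+02 6.244e+02 3.215e+02 2.006e+02 1.000e-01]  
white 718 [247.8, 184.1] [473.5  -8.4 472.9  -8.4  83.3  58.7  10.3]  
white 446 [502.0, 7.3]  [-0.103, 1.003] [-0.061, 0.964]
side0
red 1257 [319.3, 345.8] [ 416.  -246.5  416.6 -245.9   60.1   83.6   69.9]  
red 27 [296.3, 166.0]  [0.703, 0.202] [0.684, 0.177]
red 23 [274.4, 149.7]  [0.697, 0.294] [0.678, 0.267]
red 19 [273.8, 126.5]  [0.759, 0.384] [0.738, 0.354]
blue 641 [341.9, 217.6] [672.6 -16.5 673.2 -15.9  59.5  83.6  76.9]  
blue 32 [211.8, 183.4]  [0.488, 0.278] [0.475, 0.251]
yellow 966 [394.3, 289.1] [ 623.1 -237.9  623.9 -237.1   84.    60.    24.3]  
yellow 33 [242.3, 142.7]  [0.644, 0.375] [0.626, 0.345]
```

>>> jog_arm --steps '[[87, [0, 0, -50], [0, 0, 0]], [87, [-50, -22, 0], [0, 0, 0]], [87, [-54, -24, 0], [0, 0, 0]], [87, [-54, -24, 0], [0, 0, 0]], [87, [-54, -24, 0], [0, 0, 0]]]'

```text
time: 0.78
tool_pos: [0.4489, 0.4254, 0.4528]
tcp_rot: [[-0.9, 0.435, -0.004], [0.435, 0.9, -0.003], [0.003, -0.004, -1.0]]
force: [1.0, 0.6, 0.1]
width: 0.0869
```

```bash
python3 - <<'E'
from workcell import bot
s=bot.state();print(s['time'],s['tool_pos'],s['tcp_rot'].round(3) if hasattr(s['tcp_rot'],'round') else s['tcp_rot'],s['joint_positions'],s['dq'])
E
```

```text
0.775 [0.4488817  0.42543074 0.45282685] [[-0.9    0.435 -0.004]
 [ 0.435  0.9   -0.003]
 [ 0.003 -0.004 -1.   ]] [-0.83842033  0.33965002  0.01577142  1.61528861 -0.00703313  1.19138979
  0.29935794] [ 0.63862781 -0.08833345  0.17854229  0.12810686 -0.05837426 -0.0477058
  0.82145423]
```

>>> jog_arm --steps '[[87, [-52, -24, 10], [0, 0, 0]], [87, [-52, -24, 20], [0, 0, 0]], [87, [-50, -24, 20], [0, 0, 0]], [87, [-40, -20, 20], [0, 0, 0]], [87, [0, 0, 0], [0, 0, 0]]]'

```text
time: 1.4
tool_pos: [0.5898, 0.2457, 0.3801]
tcp_rot: [[-0.896, 0.444, -0.003], [0.444, 0.896, -0.005], [0.0, -0.006, -1.0]]
force: [0.5, 0.9, -0.1]
width: 0.0872
```

```bash
cat > snap.py <<'E'
import sys
from workcell import bot, eyes
from h import *
def snap(n,k):
    s=bot.state(); T=np.eye(4); T[:3,:3]=np.array(s['tcp_rot']); T[:3,3]=s['tool_pos']
    im=eyes.get_image(k); d=dict(im); d['tool']=T
    np.savez(f'pics/{n}.npz',**d)
    cv2.imwrite(f'pics/{n}.png',cv2.resize(im['color'][:,:,::-1],(784,588),interpolation=cv2.INTER_CUBIC))
    print(n,s['time'],np.round(s['tool_pos'],4),np.round(T[:3,:3],3).tolist(),np.round(s['force'],1),round(s['width'],4), 'dq',np.abs(s['dq']).max().round(3))
for a in sys.argv[1:]:
    n,k=a.split(':'); snap(n,k)
E
python3 snap.py w1:wrist
```

```text
w1 1.4 [0.5898 0.2457 0.3801] [[-0.896, 0.444, -0.003], [0.444, 0.896, -0.005], [0.0, -0.006, -1.0]] [ 0.5  0.9 -0.1] 0.0872 dq 0.061
```

View pics/w1.png

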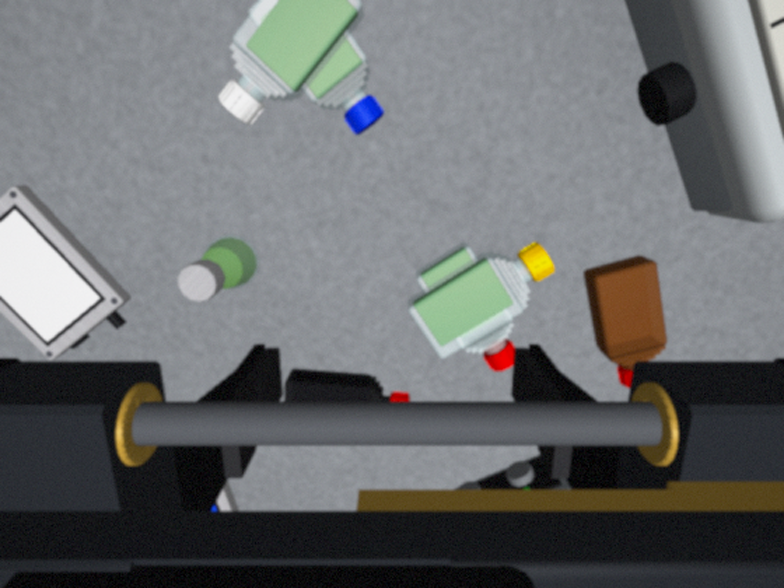

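```bash
cat >> h.py <<'E'
def greens(im,z,tool,amin=300,show=True):
    h=cv2.cvtColor(im['color'],cv2.COLOR_RGB2HSV).astype(int)
    m=((abs(h[...,0]-60)<15)&(h[...,1]>60)&(h[...,2]>70)).astype(np.uint8)
    b,l=blobs(m,amin); out=[]
    for a,ce,i in b:
        ys,xs=np.nonzero(l==i); p=ray(im,np.c_[xs,ys],z,tool)[:,:2]*1000
        r=cv2.minAreaRect(p.astype(np.float32))
        w,hh=r[1]; ang=r[2] if w>hh else r[2]+90
        out.append((a,ce,np.round(r[0],1),np.round([max(w,hh),min(w,hh)],1),round(ang,1)))
        if show: print('green',*out[-1])
    return out
def caps(im,tool):
    for c in ['red','blue','yellow','white']:
        b,l=blobs(mask(im['color'],c),30)
        for a,ce,i in b:
            if a<2500: print(c,a,ce,'z13',(ray(im,ce,.013,tool)[0,:2]*1000).round(1),'z39',(ray(im,ce,.039,tool)[0,:2]*1000).round(1))
E
python3 - <<'E'
from h import *
im=load('w1');T=im['tool']
greens(im,.050,T); caps(im,T)
h=cv2.cvtColor(im['color'],cv2.COLOR_RGB2HSV)
for u,v in [(470,300),(445,270),(430,310)]: print(h[int(v/1.4),int(u/1.4)])
E
```

```text
green 762 [165.3, 186.1] [529.5 150.6] [30.  29.7] 95.6
red 246 [358.5, 255.4] z13 [692.3 286.4] z39 [679.3 285.9]
red 95 [446.7, 268.6] z13 [750.8 368.7] z39 [733.4 362. ]
red 73 [285.1, 283.6] z13 [687.5 197.9] z39 [674.9 204.1]
blue 416 [259.3, 81.4] z13 [483.  271.3] z39 [485.8 271.9]
yellow 411 [383.1, 186.3] z13 [631.5 339.7] z39 [623.1 335.2]
yellow 93 [88.4, 323.2] z13 [631.1 -34.5] z39 [622.8 -10.8]
yellow 85 [89.6, 289.7] z13 [595.2  -7. ] z39 [589.5  14.6]
yellow 76 [477.9, 324.2] z13 [835.7 378.4] z39 [812. 371.]
yellow 72 [477.7, 291.7] z13 [794.1 391.1] z39 [773.5 382.7]
white 2177 [541.4, 67.9] z13 [591.2 516.3] z39 [585.9 498.5]
white 1026 [348.9, 219.4] z13 [649.1 293.4] z39 [639.3 292.4]
white 1013 [175.6, 62.4] z13 [432.7 208. ] z39 [439.3 213.4]
white 451 [182.6, 19.8] z13 [404.7 232.7] z39 [413.4 236.2]
white 446 [50.0, 182.3] z13 [473.3  29.5] z39 [476.8  48.4]
white 434 [140.1, 202.0] z13 [533.1 102.4] z39 [532.1 115.8]
white 238 [556.1, 33.6] z13 [568.2 535.8] z39 [564.6 516.6]
white 193 [552.3, 6.3] z13 [544.4 538.1] z39 [542.6 518.7]
white 113 [56.2, 234.6] z13 [ 5.234e+02 -3.000e-01] z39 [523.2  20.8]
white 57 [253.6, 33.5] z13 [443.8 285.7] z39 [449.5 285.3]
white 49 [360.0, 238.4] z13 [674.4 295.6] z39 [662.8 294.5]
white 36 [339.9, 249.2] z13 [676.4 270.9] z39 [664.6 271.6]
[ 57  58 198]
[ 57  56 200]
[ 58  58 195]
```

```bash
sed -i 's/h\[...,1\]>60/h[...,1]>42/' h.py; python3 - <<'E'
from h import *
im=load('w1');T=im['tool']
for z in (.04,.05):greens(im,z,T)
greens(im,.024,T)
E
```

```text
green 3022 [214.6, 25.6] [426.8 260.9] [59.8 40.1] 110.9
green 2325 [330.2, 215.4] [627.3 277.2] [59.6 41.6] 96.5
green 860 [165.7, 185.9] [529.8 146.5] [32.8 32.7] 95.5
green 654 [239.4, 49.6] [455.7 266.7] [35.6 15.3] 105.4
green 404 [318.0, 190.2] [598.8 277.4] [34.8 11.5] 96.3
green 3022 [214.6, 25.6] [429.8 261.5] [57.9 38.8] 110.9
green 2325 [330.2, 215.4] [623.9 277.3] [57.7 40.3] 96.5
green 860 [165.7, 185.9] [529.5 150.7] [31.8 31.7] 95.5
green 654 [239.4, 49.6] [457.7 267.1] [34.5 14.9] 105.4
green 404 [318.0, 190.2] [596.3 277.4] [33.7 11.2] 96.3
green 3022 [214.6, 25.6] [422.1 259.9] [62.8 42.1] 110.9
green 2325 [330.2, 215.4] [632.7 277. ] [62.6 43.7] 96.5
green 860 [165.7, 185.9] [530.3 139.8] [34.5 34.3] 95.5
green 654 [239.4, 49.6] [452.4 266. ] [37.4 16.1] 105.4
green 404 [318.0, 190.2] [602.7 277.2] [36.6 12.1] 96.3
```

>>> jog_arm --steps '[[87, [-18, 43, 10], [0, 0, 0.1]], [87, [0, 0, 10], [0, 0, 0.18]], [87, [0, 0, 10], [0, 0, 0.18]], [87, [0, 0, 0], [0, 0, 0.18]], [87, [0, 0, 0], [0, 0, 0.18]]]'

```text
time: 2.08
tool_pos: [0.6204, 0.2891, 0.3512]
tcp_rot: [[-0.276, 0.961, -0.004], [0.961, 0.276, 0.005], [0.006, -0.003, -1.0]]
force: [-0.2, -0.3, -0.9]
width: 0.0872
```

>>> jog_arm --steps '[[87, [0, 0, 0], [0, 0, 0.18]], [87, [0, 0, 0], [0, 0, 0]], [87, [0, 0, 0], [0, 0, 0]]]'

```text
time: 2.45
tool_pos: [0.6176, 0.295, 0.352]
tcp_rot: [[-0.106, 0.994, -0.005], [0.994, 0.106, 0.008], [0.009, -0.004, -1.0]]
force: [0.3, -0.0, 0.0]
width: 0.0872
```

```bash
python3 snap.py w2:wrist; python3 - <<'E'
from h import *
from workcell import bot
print(np.round(bot.state()['joint_positions'],2))
im=load('w2');T=im['tool']
greens(im,.045,T); caps(im,T)
E
```

```text
w2 2.45 [0.6176 0.295  0.352 ] [[-0.106, 0.994, -0.005], [0.994, 0.106, 0.008], [0.009, -0.004, -1.0]] [ 0.3 -0.   0. ] 0.0872 dq 0.013
[-0.72  0.54  0.32  1.58 -0.2   1.05 -0.24]
green 3871 [82.5, 215.0] [445.2 269.8] [68.6 59.2] 20.5
green 2601 [296.9, 223.5] [629.3 280.6] [58.1 38.3] 96.2
green 1002 [191.4, 335.3] [539.9 155.8] [45.  29.4] 68.7
red 459 [443.1, 128.9] z13 [754.2 376.5] z39 [742.2 376.1]
red 348 [358.5, 215.1] z13 [690.9 286.8] z39 [684.1 293.8]
blue 406 [144.4, 208.2] z13 [481.3 271.2] z39 [491.7 279.5]
yellow 533 [297.2, 163.1] z13 [625.  331.1] z39 [623.6 334.4]
yellow 80 [477.8, 324.2] z13 [839.4 179.4] z39 [820.5 195.1]
yellow 77 [89.0, 289.9] z13 [422.8 175.3] z39 [438.  191.4]
yellow 72 [476.8, 289.2] z13 [827.3 220.3] z39 [809.4 232.7]
yellow 69 [88.2, 324.6] z13 [419.9 132.8] z39 [435.3 152.4]
white 973 [45.7, 224.7] z13 [383.4 243.5] z39 [401.8 254. ]
white 794 [296.2, 245.3] z13 [633.7 248.7] z39 [631.7 258.8]
white 149 [341.1, 223.2] z13 [675.2 276.7] z39 [669.7 284.5]
white 57 [114.3, 231.4] z13 [451.2 243.8] z39 [464.1 254.3]
white 43 [320.6, 206.7] z13 [652.7 291.3] z39 [649.1 297.9]
white 32 [296.8, 176.0] z13 [626.  318.9] z39 [624.6 323.2]
```

View pics/w2.png

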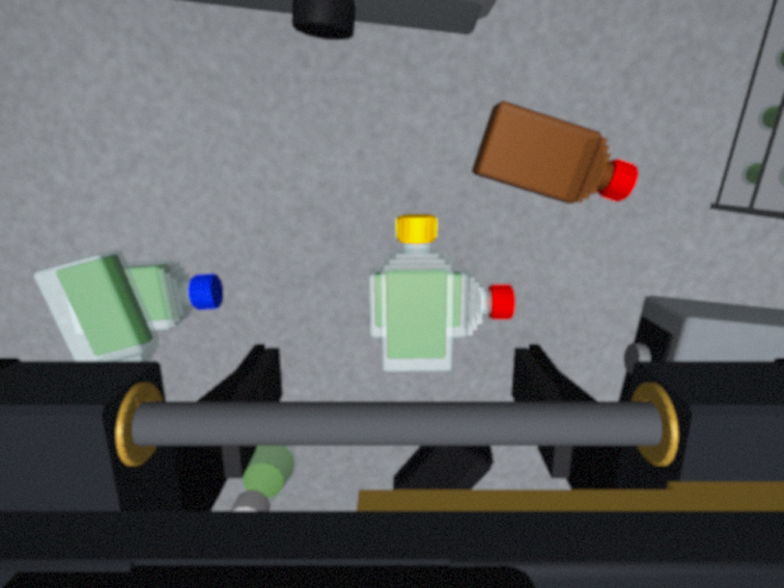

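>>> jog_arm --steps '[[87, [-18, 9, 40], [-0.004, -0.009, 0]], [87, [0, 0, 45], [0, 0, 0]], [87, [0, 0, 30], [0, 0, 0]], [87, [0, 0, 0], [0, 0, 0]], [87, [0, 0, 0], [0, 0, 0]]]'

```text
time: 3.12
tool_pos: [0.6296, 0.2795, 0.2371]
tcp_rot: [[-0.114, 0.993, 0.004], [0.993, 0.114, 0.005], [0.004, 0.005, -1.0]]
force: [0.3, 0.3, 0.4]
width: 0.0871
```

>>> jog_arm --steps '[[87, [0, 0, 20], [0, 0, 0]], [87, [0, -1, 5], [0, 0, 0]], [87, [0, 0, 0], [0, 0, 0]]]'

```text
time: 3.5
tool_pos: [0.6294, 0.2801, 0.2135]
tcp_rot: [[-0.116, 0.993, 0.008], [0.993, 0.115, 0.007], [0.006, 0.009, -1.0]]
force: [0.3, 0.9, 0.7]
width: 0.0871
```

>>> jog_arm --steps '[[55, [0, 0, 0], [0, 0, 0]], [40, [0, 0, 0], [0, 0, 0]], [40, [0, 0, 0], [0, 0, 0]], [40, [0, 0, 0], [0, 0, 0]], [40, [0, 0, 0], [0, 0, 0]]]' --newtons 15

```text
time: 4.12
tool_pos: [0.6298, 0.2803, 0.2147]
tcp_rot: [[-0.116, 0.993, 0.01], [0.993, 0.116, 0.008], [0.007, 0.011, -1.0]]
force: [0.5, -0.1, -0.9]
width: 0.0459
```

```bash
cat > plan.py <<'E'
# usage: plan.py x y z yawdeg(tool y) [N]   mm
import sys,math
from workcell import bot
import numpy as np
from scipy.spatial.transform import Rotation as Ro
x,y,z,yaw=map(float,sys.argv[1:5])
s=bot.state(); R=np.array(s['tcp_rot']); p=np.array(s['tool_pos'])*1000
t=np.array([x,y,z]); a=math.radians(yaw)
Rt=np.array([[-math.sin(a),math.cos(a),0],[math.cos(a),math.sin(a),0],[0,0,-1.]])
w=Ro.from_matrix(R.T@Rt).as_rotvec()
d=t-p
N=int(sys.argv[5]) if len(sys.argv)>5 else max(1,math.ceil(max(np.linalg.norm(d)/50,np.linalg.norm(w)/.17)))
print('t',round(s['time'],2),'pos',p.round(1),'yaw',round(math.degrees(math.atan2(R[1,1],R[0,1])),1),'w',round(s['width']*1000,1),'j',np.round(s['joint_positions'],2),'N',N)
R0=R
for i in range(N):
    Ri=R0@Ro.from_rotvec(w*i/N).as_matrix()
    print('  shift',(Ri.T@(d/N)).round(0).astype(int).tolist(),'turn',(w/N).round(3).tolist())
E
python3 plan.py 630 280 240 6.6 1
```

```text
t 4.12 pos [629.8 280.3 214.7] yaw 6.6 w 45.9 j [-0.66  0.69  0.27  1.66 -0.25  0.8  -0.17] N 1
  shift [0, 0, -25] turn [0.011, -0.007, 0.001]
```

>>> jog_arm --steps '[[40, [0, 0, -8], [0, 0, 0]], [40, [0, 0, -15], [0, 0, 0]], [40, [0, 0, -30], [-0.01, -0.008, 0]], [40, [0, 0, -40], [0, 0, 0]], [40, [0, 0, 0], [0, 0, 0]]]'

```text
time: 4.75
tool_pos: [0.6286, 0.2796, 0.3138]
tcp_rot: [[-0.115, 0.993, 0.023], [0.993, 0.115, 0.002], [-0.001, 0.023, -1.0]]
force: [1.0, -0.0, -0.9]
width: 0.0462
```

```bash
python3 snap.py w3:wrist; python3 plan.py 624 -237 300 -65.7 12
```

```text
w3 4.75 [0.6286 0.2796 0.3138] [[-0.115, 0.993, 0.023], [0.993, 0.115, 0.002], [-0.001, 0.023, -1.0]] [ 1.  -0.  -0.9] 0.0462 dq 0.051
t 4.8 pos [627.8 279.5 311.5] yaw 6.6 w 46.1 j [-0.7   0.58  0.32  1.61 -0.2   0.96 -0.2 ] N 12
  shift [-43, -5, 1] turn [0.001, -0.001, 0.105]
  shift [-43, -1, 1] turn [0.001, -0.001, 0.105]
  shift [-43, 4, 1] turn [0.001, -0.001, 0.105]
  shift [-42, 8, 1] turn [0.001, -0.001, 0.105]
  shift [-41, 13, 1] turn [0.001, -0.001, 0.105]
  shift [-40, 17, 1] turn [0.001, -0.001, 0.105]
  shift [-38, 21, 1] turn [0.001, -0.001, 0.105]
  shift [-35, 25, 1] turn [0.001, -0.001, 0.105]
  shift [-32, 28, 1] turn [0.001, -0.001, 0.105]
  shift [-29, 32, 1] turn [0.001, -0.001, 0.105]
  shift [-26, 34, 1] turn [0.001, -0.001, 0.105]
  shift [-22, 37, 1] turn [0.001, -0.001, 0.105]
```

View pics/w3.png

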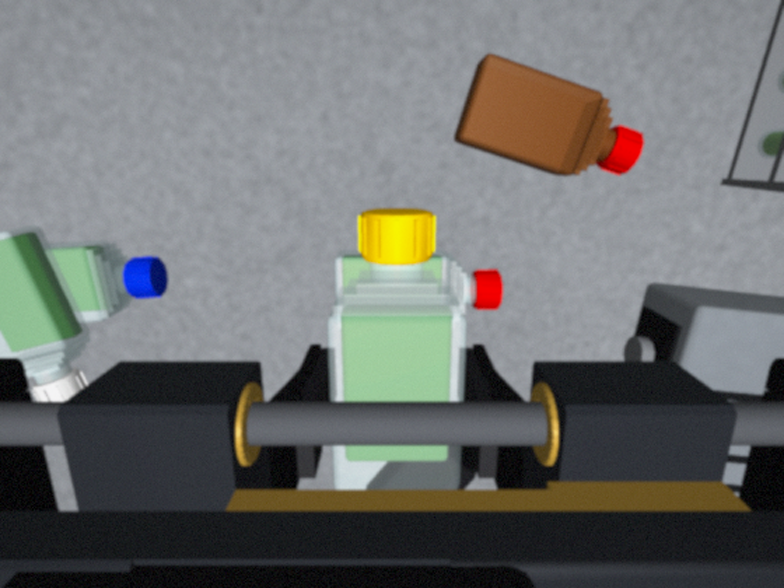

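>>> jog_arm --steps '[[40, [-30, -4, 0], [0, 0, 0.09]], [40, [-43, -1, 0], [0, 0, 0.105]], [40, [-43, 4, 0], [0, 0, 0.105]], [40, [-42, 8, 0], [0, 0, 0.105]], [40, [-41, 13, 0], [0, 0, 0.105]]]'

```text
time: 5.42
tool_pos: [0.6235, 0.0692, 0.3065]
tcp_rot: [[0.406, 0.914, 0.009], [0.914, -0.406, -0.003], [0.001, 0.01, -1.0]]
force: [0.1, 0.5, -0.7]
width: 0.0459
```

>>> jog_arm --steps '[[40, [-40, 17, 0], [0, 0, 0.105]], [40, [-38, 21, 0], [0, 0, 0.105]], [40, [-35, 25, 0], [0, 0, 0.105]], [40, [-32, 28, 0], [0, 0, 0.105]], [40, [-29, 32, 0], [0, 0, 0.105]]]'

```text
time: 6.05
tool_pos: [0.6107, -0.1618, 0.303]
tcp_rot: [[0.831, 0.556, -0.002], [0.556, -0.831, -0.006], [-0.006, 0.004, -1.0]]
force: [1.4, 0.3, -0.6]
width: 0.0463
```

```bash
python3 plan.py 626 -236 290 -65.7 3
```

```text
t 6.05 pos [ 610.7 -161.8  303. ] yaw -56.2 w 46.3 j [-0.25  0.56  0.62  1.77 -0.39  0.94 -0.44] N 3
  shift [-9, 23, 4] turn [0.001, 0.002, 0.055]
  shift [-8, 24, 4] turn [0.001, 0.002, 0.055]
  shift [-7, 24, 4] turn [0.001, 0.002, 0.055]
```

>>> jog_arm --steps '[[40, [-9, 23, 4], [0, 0, 0.055]], [40, [-8, 24, 4], [0, 0, 0.055]], [40, [-7, 24, 4], [0, 0, 0.055]], [40, [0, 0, 0], [0, 0, 0]], [40, [0, 0, 0], [0, 0, 0]]]'

```text
time: 6.68
tool_pos: [0.617, -0.2484, 0.2873]
tcp_rot: [[0.923, 0.384, -0.014], [0.384, -0.923, -0.009], [-0.017, 0.002, -1.0]]
force: [-0.1, 0.6, -1.2]
width: 0.0458
```

```bash
python3 plan.py 626.4 -236.2 215 -65.7 3
```

```text
t 6.67 pos [ 617.  -248.4  287.3] yaw -67.4 w 45.8 j [-0.13  0.65  0.66  1.69 -0.45  0.97 -0.48] N 3
  shift [5, -3, 24] turn [0.001, 0.006, -0.01]
  shift [5, -3, 24] turn [0.001, 0.006, -0.01]
  shift [5, -2, 24] turn [0.001, 0.006, -0.01]
```

>>> jog_arm --steps '[[40, [5, -3, 24], [0, 0.006, -0.01]], [40, [5, -3, 24], [0, 0.006, -0.01]], [40, [5, -2, 22], [0, 0.006, -0.01]], [40, [0, 0, 0], [0, 0, 0]], [40, [0, 0, 0], [0, 0, 0]]]'

```text
time: 7.3
tool_pos: [0.6267, -0.2307, 0.2164]
tcp_rot: [[0.909, 0.417, 0.003], [0.416, -0.909, 0.002], [0.003, -0.001, -1.0]]
force: [-0.2, -0.4, -0.3]
width: 0.0457
```

```bash
python3 plan.py 626.4 -236.2 206 -65.7 1; python3 snap.py w4:wrist sd4:side
```

```text
t 7.3 pos [ 626.7 -230.7  216.4] yaw -65.4 w 45.7 j [-0.1   0.72  0.59  1.73 -0.52  0.84 -0.42] N 1
  shift [-3, 5, 10] turn [-0.001, -0.003, 0.005]
w4 7.3 [ 0.6267 -0.2307  0.2164] [[0.909, 0.417, 0.003], [0.416, -0.909, 0.002], [0.003, -0.001, -1.0]] [-0.2 -0.4 -0.3] 0.0457 dq 0.012
sd4 7.35 [ 0.6266 -0.2306  0.2164] [[0.909, 0.417, 0.003], [0.417, -0.909, 0.003], [0.003, -0.001, -1.0]] [ 0.2  1.2 -0.9] 0.0458 dq 0.004
```

View pics/w4.png

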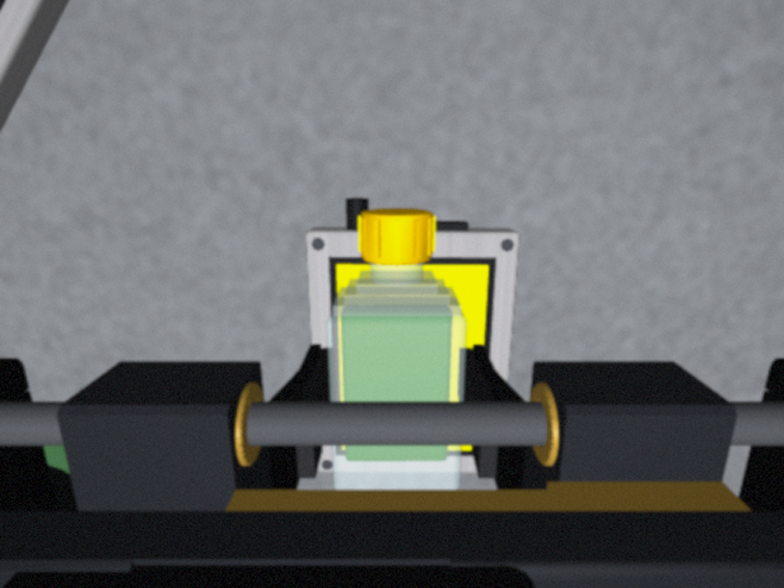

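View pics/sd4.png

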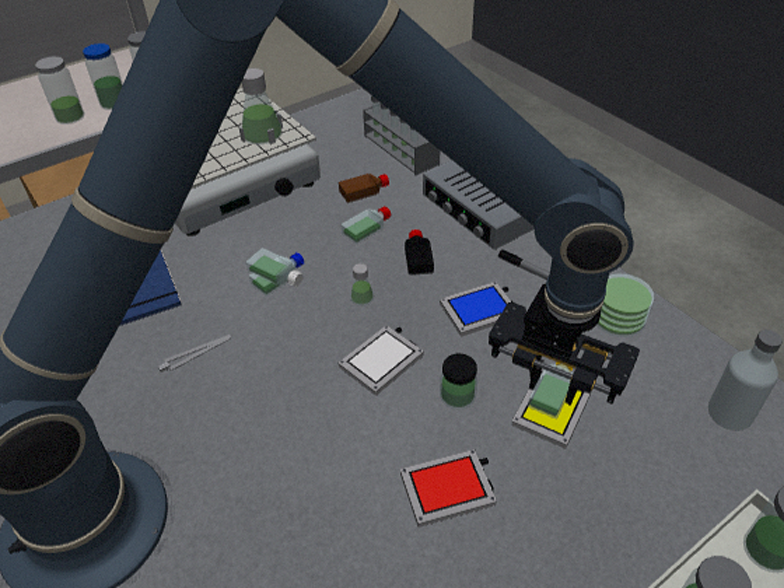

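>>> jog_arm --steps '[[40, [-3, 5, 5], [0, 0, 0.005]], [40, [0, 0, 5], [0, 0, 0]], [40, [0, 0, 0], [0, 0, 0]]]'

```text
time: 7.78
tool_pos: [0.6261, -0.2377, 0.2074]
tcp_rot: [[0.912, 0.411, 0.005], [0.411, -0.912, 0.001], [0.005, 0.001, -1.0]]
force: [-0.7, -0.6, -0.5]
width: 0.0455
```

```bash
python3 plan.py 626.4 -236.2 203 -65.7 1
```

```text
t 7.78 pos [ 626.1 -237.7  207.4] yaw -65.7 w 45.5 j [-0.09  0.74  0.58  1.73 -0.53  0.83 -0.41] N 1
  shift [1, -1, 4] turn [0.001, -0.005, -0.001]
```

>>> jog_arm --steps '[[40, [1, -1, 3], [0, -0.005, 0]], [40, [0, 0, 1], [0, 0, 0]], [40, [0, 0, 0], [0, 0, 0]]]'

```text
time: 8.15
tool_pos: [0.6267, -0.2364, 0.2031]
tcp_rot: [[0.912, 0.411, 0.0], [0.411, -0.912, -0.001], [-0.0, 0.001, -1.0]]
force: [0.1, 0.2, -0.2]
width: 0.0461
```

>>> jog_arm --steps '[[40, [0, 0, 1], [0, 0, 0]], [40, [0, 0, 0], [0, 0, 0]]]'

```text
time: 8.4
tool_pos: [0.6268, -0.2364, 0.2028]
tcp_rot: [[0.912, 0.411, 0.001], [0.411, -0.912, -0.001], [0.0, 0.001, -1.0]]
force: [-0.7, 0.3, -0.8]
width: 0.0459
```

>>> jog_arm --steps '[[40, [0, 0, 1], [0, 0, 0]], [40, [0, 0, 1], [0, 0, 0]], [40, [0, 0, 0], [0, 0, 0]]]'

```text
time: 8.78
tool_pos: [0.6268, -0.2367, 0.2027]
tcp_rot: [[0.912, 0.411, 0.002], [0.411, -0.912, 0.0], [0.002, 0.0, -1.0]]
force: [0.5, -0.4, -1.1]
width: 0.0463
```

>>> jog_arm --steps '[[40, [0, 0, 2], [0, 0, 0]], [40, [0, 0, 0], [0, 0, 0]]]'

```text
time: 9.02
tool_pos: [0.6269, -0.2369, 0.2024]
tcp_rot: [[0.912, 0.411, 0.002], [0.411, -0.912, 0.001], [0.003, -0.0, -1.0]]
force: [-0.1, -0.2, -0.3]
width: 0.0457
```

>>> jog_arm --steps '[[48, [0, 0, 0], [0, 0, 0]], [52, [0, 0, 0], [0, 0, 0]], [62, [0, 0, 0], [0, 0, 0]], [62, [0, 0, 0], [0, 0, 0]]]'

```text
time: 9.52
tool_pos: [0.627, -0.2368, 0.2013]
tcp_rot: [[0.912, 0.411, 0.001], [0.411, -0.912, 0.001], [0.002, -0.0, -1.0]]
force: [-0.2, 0.4, 1.1]
width: 0.0602
```

>>> jog_arm --steps '[[62, [0, 0, -15], [0, 0, 0]], [62, [0, 0, -30], [0, 0, 0]], [62, [0, 0, -50], [0, 0, 0]], [75, [0, 0, -40], [0, 0, 0]], [75, [0, 0, 0], [0, 0, 0]]]'

```text
time: 10.15
tool_pos: [0.6268, -0.2377, 0.3442]
tcp_rot: [[0.912, 0.41, 0.004], [0.41, -0.912, -0.0], [0.003, 0.002, -1.0]]
force: [-0.4, -1.3, 0.1]
width: 0.0724
```

```bash
python3 snap.py w5:wrist sd5:side sc5:scene; python3 - <<'E'
from h import *
im=load('w5');T=im['tool']
greens(im,.038,T); caps(im,T)
E
python3 plan.py 615 282 340 93.6
```

```text
w5 10.15 [ 0.6268 -0.2377  0.3442] [[0.912, 0.41, 0.004], [0.41, -0.912, -0.0], [0.003, 0.002, -1.0]] [-0.4 -1.3  0.1] 0.0724 dq 0.04
sd5 10.2 [ 0.6264 -0.2372  0.3423] [[0.912, 0.41, 0.001], [0.41, -0.912, 0.001], [0.001, -0.001, -1.0]] [-0.4  0.3 -0.9] 0.0734 dq 0.042
sc5 10.25 [ 0.626  -0.2367  0.3404] [[0.912, 0.41, -0.002], [0.41, -0.912, 0.002], [-0.001, -0.003, -1.0]] [ 0.3  0.4 -0.5] 0.0738 dq 0.03
green 2662 [281.6, 204.2] [ 626.1 -235.9] [57.9 36.4] 24.2
green 1400 [151.0, 236.7] [ 548.7 -140.8] [48.5 40.9] 66.5
red 1061 [210.8, 350.9] z13 [ 438.7 -235.6] z39 [ 460.2 -233.1]
yellow 730 [309.4, 191.8] z13 [ 642.3 -257.3] z39 [ 646.8 -253. ]
yellow 661 [254.0, 190.9] z13 [ 621.8 -209.4] z39 [ 628.  -209.1]
yellow 527 [281.6, 142.6] z13 [ 673.2 -214.8] z39 [ 675.1 -214. ]
yellow 84 [447.7, 323.9] z13 [ 573.  -452.5] z39 [ 583.3 -431.8]
yellow 82 [447.4, 291.8] z13 [ 605.4 -432. ] z39 [ 613. -413.]
yellow 69 [117.7, 324.3] z13 [ 429.5 -133.9] z39 [ 451.8 -139.9]
yellow 65 [118.2, 292.1] z13 [ 466.5 -123.4] z39 [ 485.8 -130.3]
white 2141 [19.3, 232.4] z13 [490. -17.] z39 [507.3 
[... 510 characters left out ...]
0, -0.164]
  shift [20, -23, 0] turn [-0.0, -0.0, -0.164]
  shift [24, -19, 0] turn [-0.0, -0.0, -0.164]
  shift [27, -15, 0] turn [-0.0, -0.0, -0.164]
  shift [29, -10, 0] turn [-0.0, -0.0, -0.164]
  shift [30, -6, 0] turn [-0.0, -0.0, -0.164]
  shift [30, -1, 0] turn [-0.0, -0.0, -0.164]
  shift [30, 4, 0] turn [-0.0, -0.0, -0.164]
  shift [29, 9, 0] turn [-0.0, -0.0, -0.164]
  shift [27, 14, 0] turn [-0.0, -0.0, -0.164]
  shift [25, 18, 0] turn [-0.0, -0.0, -0.164]
  shift [21, 22, 0] turn [-0.0, -0.0, -0.164]
  shift [18, 25, 0] turn [-0.0, -0.0, -0.164]
  shift [13, 27, 0] turn [-0.0, -0.0, -0.164]
  shift [9, 29, 0] turn [-0.0, -0.0, -0.164]
  shift [4, 30, 0] turn [-0.0, -0.0, -0.164]
```

View pics/w5.png

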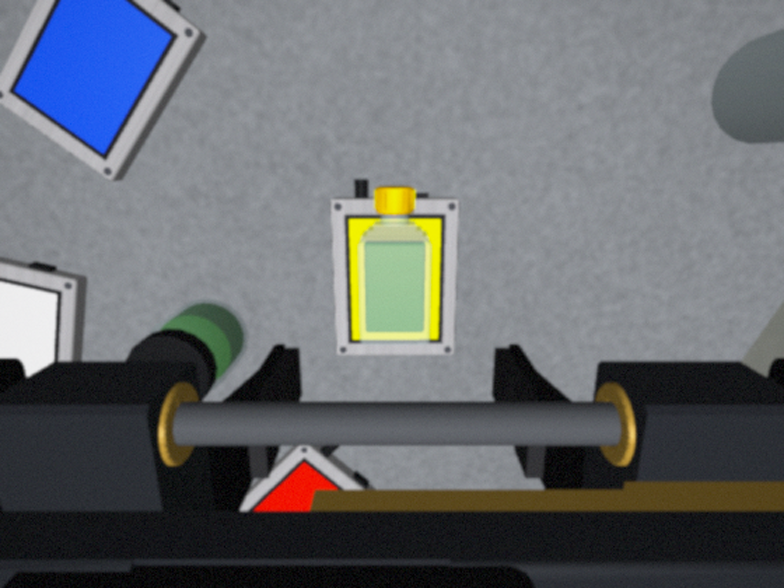

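View pics/sc5.png

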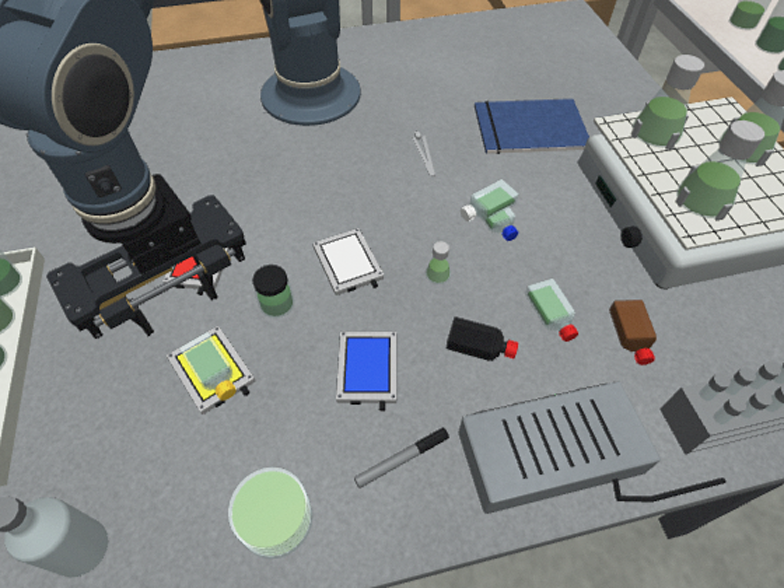

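```bash
python3 - <<'E'
from h import *
for n in ['sc5','sd5']:
    im=load(n); print(n); greens(im,.022,None,120)
    b,l=blobs(mask(im['color'],'red'),12); print([(a,c,(ray(im,c,.013)[0,:2]*1000).round(1)) for a,c,i in b])
E
```

```text
sc5
green 2205 [191.5, 363.5] [ 840.1 -174. ] [86.8 85.7] 76.8
green 1147 [507.7, 133.9] [469.2 658.9] [154.7  86. ] 126.8
green 881 [472.6, 85.4] [273.1 672.1] [164.2  83.6] 142.5
green 489 [146.8, 257.1] [ 618.1 -239.7] [57.6 38.5] 24.3
green 428 [544.5, 94.4] [367.9 834.3] [160.   76.4] 153.1
green 428 [390.9, 217.0] [639.5 272.2] [61.6 40.8] 7.0
green 401 [353.8, 146.4] [425.7 264.2] [78.8 65.1] 112.5
green 360 [551.9, 25.0] [  36.5 1089.2] [171.4  53.9] 143.9
green 334 [533.6, 9.9] [ -50.6 1086.2] [139.3  59.8] 131.9
green 326 [197.2, 215.8] [ 539.4 -130.6] [50.6 49.8] 7.0
green 257 [5.0, 197.6] [ 390.3 -536.8] [75.7 26.6] 9.2
green 219 [312.8, 192.8] [537.1 127.5] [47.8 33.5] 163.1
green 131 [3.1, 224.8] [ 467.1 -530. ] [57.  15.6] 9.2
[(116, [131.2, 190.1], array([ 430. , -269.7])), (106, [459.9, 253.5], array([749.9, 378.1])), (92, [405.8, 237.4], array([689.2, 286.7])), (81, [364.8, 249.1], array([696. , 193.3]))]
sd5
green 843 [130.6, 95.6] [499.4 810.6] [330.6  82.8] 63.2
green 505 [183.7, 87.3] [648.9 724.3] [168.8  74.3] 65.1
green 472 [394.5, 286.9] [ 621.1 -238.1] [64.5 39.8] 23.5
green 417 [551.1, 381.3] [ 694.2 -544.2] [53.9 31.2] 32.3
green 349 [190.5, 193.9] [418.3 265.7] [70.5 68.2] 109.8
green 210 [258.2, 162.3] [625.6 267.2] [60.8 38.9] 5.6
green 197 [257.6, 208.3] [526.7 124.7] [55.9 33. ] 59.3
green 174 [326.9, 276.9] [ 527.4 -133.9] [49.6 32.8] 133.7
[(1269, [319.3, 345.7], array([ 416.4, -246.1])), (31, [296.1, 166.2], array([701.6, 201.4])), (29, [275.0, 150.1], array([697.2, 291.7])), (25, [274.0, 127.0], array([758. , 381.9]))]
```

```bash
python3 - <<'E'
from h import *
im=load('w2');T=im['tool']
print(ray(im,[[350,0],[338,22]],.0,T),ray(im,[[350,0],[338,22]],.07,T))
im=load('w1');T=im['tool']
print(ray(im,[[497,150],[450,20]],.0,T),ray(im,[[497,150],[450,20]],.07,T))
E
python3 plan.py 632 278 335 -83.7 11
```

```text
[[0.65452521 0.47464659 0.        ]
 [0.64675509 0.45660541 0.        ]] [[0.6447846  0.4529542  0.07      ]
 [0.63865723 0.43872727 0.07      ]]
[[0.65238664 0.46332065 0.        ]
 [0.51368643 0.45837029 0.        ]] [[0.6265597  0.42757647 0.07      ]
 [0.51493859 0.42359259 0.07      ]]
t 10.3 pos [ 625.9 -236.4  339.1] yaw -65.8 w 74.0 j [-0.15  0.59  0.68  1.65 -0.41  1.06 -0.5 ] N 11
  shift [20, -42, 0] turn [-0.0, 0.0, 0.028]
  shift [18, -43, 0] turn [-0.0, 0.0, 0.028]
  shift [17, -43, 0] turn [-0.0, 0.0, 0.028]
  shift [16, -44, 0] turn [-0.0, 0.0, 0.028]
  shift [15, -44, 0] turn [-0.0, 0.0, 0.028]
  shift [13, -45, 0] turn [-0.0, 0.0, 0.028]
  shift [12, -45, 0] turn [-0.0, 0.0, 0.028]
  shift [11, -45, 0] turn [-0.0, 0.0, 0.028]
  shift [10, -46, 0] turn [-0.0, 0.0, 0.028]
  shift [8, -46, 0] turn [-0.0, 0.0, 0.028]
  shift [7, -46, 0] turn [-0.0, 0.0, 0.028]
```

>>> jog_arm --steps '[[87, [20, -42, -3], [0, 0, 0.028]], [87, [18, -43, -2], [0, 0, 0.028]], [87, [17, -43, -2], [0, 0, 0.028]], [87, [16, -44, 0], [0, 0, 0.028]], [87, [15, -44, 0], [0, 0, 0.028]]]'

```text
time: 10.92
tool_pos: [0.627, -0.0015, 0.3389]
tcp_rot: [[0.964, 0.264, -0.019], [0.264, -0.964, 0.0], [-0.018, -0.005, -1.0]]
force: [0.6, -0.2, -0.4]
width: 0.087
```

>>> jog_arm --steps '[[87, [13, -45, 0], [0, 0, 0.028]], [87, [12, -45, 0], [0, 0, 0.028]], [87, [11, -45, 0], [0, 0, 0.028]], [87, [10, -46, 0], [0, 0, 0.028]], [87, [8, -46, 0], [0, 0, 0.028]]]'

```text
time: 11.55
tool_pos: [0.6294, 0.2404, 0.3299]
tcp_rot: [[0.992, 0.122, -0.034], [0.122, -0.993, -0.005], [-0.034, 0.0, -0.999]]
force: [0.4, 0.8, 0.2]
width: 0.0868
```

```bash
python3 plan.py 632 278 335 -83.7 2
```

```text
t 11.55 pos [629.4 240.4 329.9] yaw -83.0 w 86.8 j [-0.9   0.63  0.73  1.63 -0.47  1.09 -1.49] N 2
  shift [3, -18, -3] turn [0.0, 0.017, 0.006]
  shift [3, -19, -3] turn [0.0, 0.017, 0.006]
```

>>> jog_arm --steps '[[87, [2, -18, -3], [0, 0.02, 0.006]], [87, [0, -17, -3], [0, 0.017, 0.006]], [87, [0, 0, 0], [0, 0, 0]], [87, [0, 0, 0], [0, 0, 0]]]'

```text
time: 12.05
tool_pos: [0.6258, 0.278, 0.3321]
tcp_rot: [[0.994, 0.112, -0.001], [0.112, -0.994, -0.004], [-0.001, 0.004, -1.0]]
force: [0.1, -0.1, -0.7]
width: 0.0869
```

```bash
python3 snap.py w6:wrist; python3 - <<'E'
from h import *
im=load('w6');T=im['tool']
greens(im,.022,T); caps(im,T)
E
```

```text
w6 12.05 [0.6258 0.278  0.3321] [[0.994, 0.112, -0.001], [0.112, -0.994, -0.004], [-0.001, 0.004, -1.0]] [ 0.1 -0.1 -0.7] 0.0869 dq 0.004
green 2701 [281.5, 189.7] [635.7 280.1] [57.4 36.6] 6.4
red 670 [177.4, 32.9] z13 [752.3 376.5] z39 [747.8 368.7]
red 617 [390.4, 131.8] z13 [695.9 192.5] z39 [696.4 200.8]
red 490 [281.5, 126.5] z13 [689.8 286.2] z39 [690.8 286.3]
blue 473 [273.6, 333.6] z13 [483.3 271.2] z39 [502.4 272.6]
yellow 85 [477.6, 324.2] z13 [517.4  65.2] z39 [533.5  84.6]
yellow 75 [477.5, 292.9] z13 [552.4  75.1] z39 [565.4  93.7]
yellow 70 [88.4, 324.9] z13 [472.8 459.7] z39 [492.8 444.6]
yellow 53 [87.6, 293.9] z13 [508.6 458.8] z39 [525.4 443.8]
white 2157 [11.7, 211.3] z13 [586.9 523.7] z39 [596.9 503. ]
white 817 [280.5, 206.0] z13 [619.5 279.2] z39 [626.6 279.9]
white 338 [281.2, 147.3] z13 [672.3 284.5] z39 [674.8 284.7]
white 234 [553.6, 212.9] z13 [641.1  27.8] z39 [646.3  50.5]
```

View pics/w6.png

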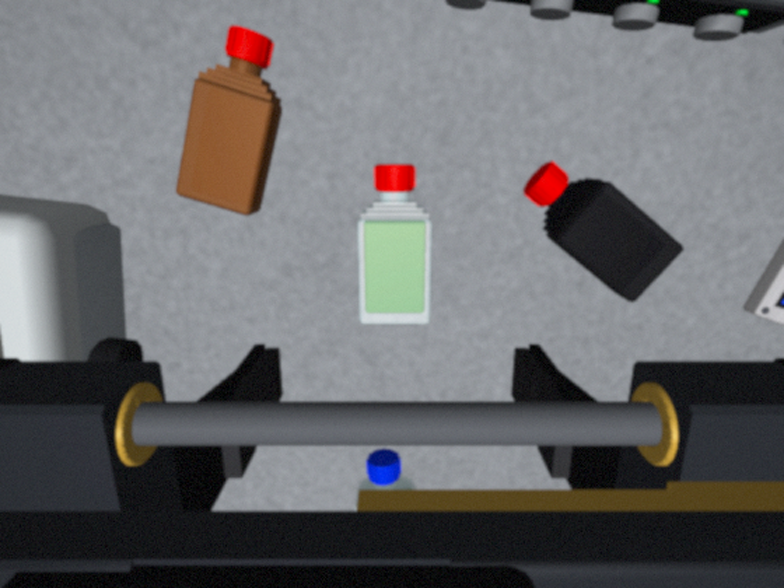

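```bash
python3 - <<'E'
from h import *
im=load('w6');T=im['tool']
c=im['color'][100:240,281].astype(int)
for i in range(0,140): 
    if 110<100+i<125 or i+100>133 and i+100<165 or 215<100+i: print(100+i,c[i],end=';')
print()
print(ray(im,[[281.5,230.7],[281.5,157]],.026,T)*1000, ray(im,[[281.5,117.5]],.013,T)*1000)
im=load('w5');T=im['tool']
print(ray(im,[[281.5,243],[281.5,169]],.040,T)*1000)
E
```

```text
111 [142 146 152];112 [146 149 156];113 [144 149 154];114 [144 149 154];115 [144 144 149];116 [149 127 132];117 [185  87  93];118 [228  36  40];119 [244  27  24];120 [248  40  37];121 [248  39  36];122 [248  39  41];123 [248  29  32];124 [247  26  26];134 [248  20  21];135 [244  20  21];136 [232  82  82];137 [215 155 156];138 [211 200 204];139 [211 212 216];140 [209 212 217];141 [208 210 213];142 [197 201 205];143 [186 193 195];144 [197 202 203];145 [206 208 212];146 [195 201 202];147 [181 187 189];148 [192 197 200];149 [195 198 201];150 [183 187 192];151 [178 184 184];152 [190 195 197];153 [193 197 199];154 [181 187 191];155 [177 182 185];156 [163 175 174];157 [147 169 158];158 [137 172 145];159 [153 191 151];160 [162 204 157];161 [170 209 165];162 [171 210 164];163 [173 212 167];164 [171 210 165];216 [159 203 158];217 [159 203 157];218 [160 206 160];219 [161 205 159];220 [157 203 157];221 [159 204 159];222 [159 199 161];223 [178 199 180];224 [196 208 207];225 [206 215 216];226 [208 215 218];227 [207 215 218];228 [208 217 218];229 [204 214 217];230 [190 200 203];231 [166 174 179];232 [146 152 156];233 [146 153 155];234 [149 154 158];235 [150 153 159];236 [153 157 163];237 [155 157 164];238 [153 157 161];239 [150 155 161];
[[600.3576642  276.14489764  26.        ]
 [665.56880332 283.44607657  26.        ]] [[697.16454827 286.99988824  13.        ]]
[[ 594.2338429  -250.15901397   40.        ]
 [ 655.14654049 -222.86646821   40.        ]]
```

>>> jog_arm --steps '[[87, [8, -1, 40], [0, 0, 0]], [87, [0, 0, 45], [0, 0, 0]], [87, [0, 0, 25], [0, 0, 0]], [87, [0, 0, 0], [0, 0, 0]], [87, [0, 0, 0], [0, 0, 0]]]'

```text
time: 12.72
tool_pos: [0.6369, 0.2721, 0.2231]
tcp_rot: [[0.995, 0.102, 0.005], [0.102, -0.995, -0.003], [0.004, 0.004, -1.0]]
force: [0.6, -1.2, 0.2]
width: 0.087
```

```bash
python3 plan.py 633.3 279.9 188 -83.6 2
```

```text
t 12.72 pos [636.9 272.1 223.1] yaw -84.1 w 87.0 j [-0.89  0.77  0.66  1.66 -0.57  0.9  -1.48] N 2
  shift [-1, -4, 18] turn [0.002, -0.002, -0.005]
  shift [-1, -4, 18] turn [0.002, -0.002, -0.005]
```

>>> jog_arm --steps '[[87, [-3, -8, 8], [0, -0.004, -0.01]], [87, [0, 0, 12], [0, 0, 0]], [87, [0, 0, 6], [0, 0, 0]], [87, [0, 0, 0], [0, 0, 0]]]'

```text
time: 13.22
tool_pos: [0.6336, 0.2806, 0.1982]
tcp_rot: [[0.994, 0.113, 0.004], [0.113, -0.994, -0.001], [0.004, 0.002, -1.0]]
force: [-0.6, -1.2, -0.4]
width: 0.0868
```

```bash
python3 plan.py 633.3 279.9 187.5 -83.6 1
```

```text
t 13.22 pos [633.6 280.6 198.2] yaw -83.5 w 86.8 j [-0.89  0.8   0.63  1.67 -0.59  0.87 -1.47] N 1
  shift [0, 1, 11] turn [0.002, -0.004, 0.002]
```

>>> jog_arm --steps '[[75, [0, 1, 10], [0, -0.004, 0]], [60, [0, 0, 0], [0, 0, 0]], [45, [0, 0, 0], [0, 0, 0]], [40, [0, 0, 0], [0, 0, 0]], [40, [0, 0, 0], [0, 0, 0]]]'

```text
time: 13.85
tool_pos: [0.6342, 0.2792, 0.188]
tcp_rot: [[0.994, 0.113, 0.001], [0.113, -0.994, -0.002], [0.001, 0.002, -1.0]]
force: [-0.2, 0.2, 0.9]
width: 0.0461
```

>>> jog_arm --steps '[[40, [0, 0, 0], [0, 0, 0]], [40, [0, 0, 0], [0, 0, 0]]]'

```text
time: 14.1
tool_pos: [0.6341, 0.2793, 0.188]
tcp_rot: [[0.994, 0.113, 0.001], [0.113, -0.994, -0.002], [0.001, 0.002, -1.0]]
force: [-0.3, 0.7, 0.2]
width: 0.0456
```

>>> jog_arm --steps '[[40, [0, 0, -10], [0, 0, 0]], [40, [0, 0, -25], [0, 0, 0]], [40, [0, 0, -45], [0, 0, 0]], [40, [0, 0, -45], [0, 0, 0]], [40, [0, 0, -15], [0, 0, 0]]]'

```text
time: 14.72
tool_pos: [0.6338, 0.2793, 0.3327]
tcp_rot: [[0.994, 0.112, -0.001], [0.112, -0.994, -0.003], [-0.001, 0.003, -1.0]]
force: [0.7, -1.4, -1.4]
width: 0.0458
```

```bash
python3 plan.py 417 -246.8 300 -109.9 13
```

```text
t 14.72 pos [633.8 279.3 332.7] yaw -83.6 w 45.8 j [-0.95  0.65  0.73  1.59 -0.48  1.08 -1.55] N 13
  shift [-21, 38, 3] turn [0.0, 0.0, 0.035]
  shift [-20, 39, 3] turn [0.0, 0.0, 0.035]
  shift [-18, 40, 3] turn [0.0, 0.0, 0.035]
  shift [-17, 40, 3] turn [0.0, 0.0, 0.035]
  shift [-15, 41, 3] turn [0.0, 0.0, 0.035]
  shift [-14, 41, 3] turn [0.0, 0.0, 0.035]
  shift [-13, 42, 3] turn [0.0, 0.0, 0.035]
  shift [-11, 42, 3] turn [0.0, 0.0, 0.035]
  shift [-10, 43, 3] turn [0.0, 0.0, 0.035]
  shift [-8, 43, 3] turn [0.0, 0.0, 0.035]
  shift [-7, 43, 3] turn [0.0, 0.0, 0.035]
  shift [-5, 43, 3] turn [0.0, 0.0, 0.035]
  shift [-3, 44, 3] turn [0.0, 0.0, 0.035]
```

>>> jog_arm --steps '[[40, [-16, 30, 0], [0, 0, 0.035]], [40, [-20, 39, 0], [0, 0, 0.035]], [40, [-18, 40, 0], [0, 0, 0.035]], [40, [-17, 40, 2], [0, 0, 0.035]], [40, [-15, 41, 2], [0, 0, 0.035]]]'

```text
time: 15.35
tool_pos: [0.5525, 0.0849, 0.3281]
tcp_rot: [[0.998, -0.06, -0.001], [-0.06, -0.998, -0.001], [-0.001, 0.001, -1.0]]
force: [1.8, 0.7, -0.6]
width: 0.046
```

>>> jog_arm --steps '[[40, [-14, 41, 2], [0, 0, 0.035]], [40, [-13, 42, 2], [0, 0, 0.035]], [40, [-11, 42, 2], [0, 0, 0.035]], [40, [-10, 43, 2], [0, 0, 0.035]], [40, [-8, 43, 2], [0, 0, 0.035]]]'

```text
time: 15.98
tool_pos: [0.4637, -0.1231, 0.3164]
tcp_rot: [[0.971, -0.238, -0.005], [-0.238, -0.971, -0.001], [-0.005, 0.002, -1.0]]
force: [-0.4, 0.1, -0.9]
width: 0.0457
```

```bash
python3 plan.py 417 -246.8 290 -109.9 4
```

```text
t 15.97 pos [ 463.7 -123.1  316.4] yaw -103.7 w 45.7 j [-0.58  0.37  0.94  2.12 -0.4   0.85 -1.22] N 4
  shift [-4, 33, 7] turn [0.001, 0.001, 0.027]
  shift [-3, 33, 7] turn [0.001, 0.001, 0.027]
  shift [-2, 33, 7] turn [0.001, 0.001, 0.027]
  shift [-1, 33, 7] turn [0.001, 0.001, 0.027]
```

>>> jog_arm --steps '[[40, [-4, 33, 5], [0, 0, 0.027]], [40, [-3, 33, 5], [0, 0, 0.027]], [40, [-2, 32, 5], [0, 0, 0.027]], [40, [0, 12, 5], [0, 0, 0.01]], [40, [0, 0, 0], [0, 0, 0]]]'

```text
time: 16.6
tool_pos: [0.4206, -0.2312, 0.2947]
tcp_rot: [[0.943, -0.334, -0.009], [-0.334, -0.943, 0.001], [-0.009, 0.002, -1.0]]
force: [0.4, 0.6, -1.7]
width: 0.0456
```

```bash
python3 plan.py 417 -246.8 240 -109.9 3
```

```text
t 16.6 pos [ 420.6 -231.2  294.7] yaw -109.5 w 45.6 j [-0.32  0.41  0.93  2.13 -0.45  0.81 -1.02] N 3
  shift [1, 5, 18] turn [0.001, 0.003, 0.002]
  shift [1, 5, 18] turn [0.001, 0.003, 0.002]
  shift [1, 5, 18] turn [0.001, 0.003, 0.002]
```

>>> jog_arm --steps '[[40, [1, 5, 18], [0, 0.003, 0.002]], [40, [1, 5, 20], [0, 0.003, 0.002]], [40, [1, 5, 20], [0, 0.003, 0.002]], [40, [0, 0, 15], [0, 0, 0]], [40, [0, 0, 0], [0, 0, 0]]]'

```text
time: 17.23
tool_pos: [0.4224, -0.2402, 0.219]
tcp_rot: [[0.945, -0.327, 0.001], [-0.327, -0.945, 0.003], [0.0, -0.003, -1.0]]
force: [-0.6, -0.0, -0.0]
width: 0.046
```

```bash
python3 plan.py 417 -246.8 206 -109.9 1; python3 snap.py w7:wrist
```

```text
t 17.23 pos [ 422.4 -240.2  219. ] yaw -109.1 w 46.0 j [-0.17  0.54  0.77  2.17 -0.62  0.67 -0.86] N 1
  shift [-3, 8, 13] turn [-0.003, -0.0, 0.014]
w7 17.225 [ 0.4224 -0.2402  0.219 ] [[0.945, -0.327, 0.001], [-0.327, -0.945, 0.003], [0.0, -0.003, -1.0]] [-0.6 -0.  -0. ] 0.046 dq 0.014
```

View pics/w7.png

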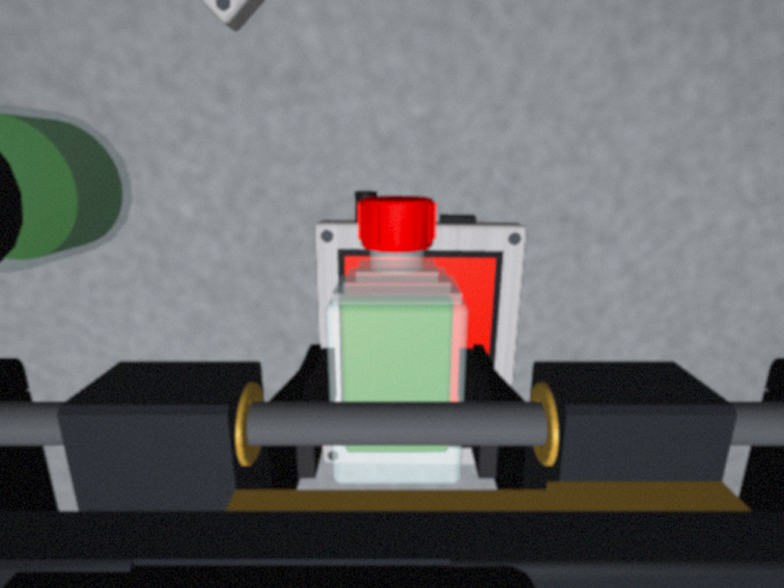

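>>> jog_arm --steps '[[40, [-3, 8, 3], [0, 0, 0.014]], [40, [0, 0, 5], [0, 0, 0]], [40, [0, 0, 4], [0, 0, 0]], [40, [0, 0, 0], [0, 0, 0]]]'

```text
time: 17.77
tool_pos: [0.4175, -0.2474, 0.2082]
tcp_rot: [[0.94, -0.341, 0.005], [-0.341, -0.94, 0.001], [0.004, -0.003, -1.0]]
force: [-0.8, 0.1, -1.3]
width: 0.0459
```

```bash
python3 plan.py 417 -246.8 202 -109.9 1
```

```text
t 17.77 pos [ 417.5 -247.4  208.2] yaw -109.9 w 45.9 j [-0.13  0.55  0.75  2.18 -0.65  0.64 -0.83] N 1
  shift [-1, 0, 6] turn [-0.003, -0.004, -0.001]
```

>>> jog_arm --steps '[[40, [-1, 0, 4], [0, -0.004, 0]], [40, [0, 0, 2], [0, 0, 0]], [40, [0, 0, 1], [0, 0, 0]], [40, [0, 0, 0], [0, 0, 0]]]'

```text
time: 18.27
tool_pos: [0.4168, -0.2472, 0.2016]
tcp_rot: [[0.94, -0.341, 0.002], [-0.341, -0.94, 0.004], [0.001, -0.004, -1.0]]
force: [-0.8, 0.1, 0.3]
width: 0.0462
```

>>> jog_arm --steps '[[40, [0, 0, 2], [0, 0, 0]], [40, [0, 0, 0], [0, 0, 0]]]'

```text
time: 18.52
tool_pos: [0.417, -0.2477, 0.201]
tcp_rot: [[0.94, -0.341, 0.004], [-0.341, -0.94, 0.005], [0.002, -0.006, -1.0]]
force: [-0.7, -0.1, -0.3]
width: 0.0462
```

>>> jog_arm --steps '[[48, [0, 0, 0], [0, 0, 0]], [52, [0, 0, 0], [0, 0, 0]], [62, [0, 0, 0], [0, 0, 0]], [62, [0, 0, 0], [0, 0, 0]]]'

```text
time: 19.02
tool_pos: [0.417, -0.2475, 0.2005]
tcp_rot: [[0.94, -0.341, 0.003], [-0.341, -0.94, 0.005], [0.001, -0.006, -1.0]]
force: [0.3, 0.4, -0.4]
width: 0.06
```

>>> jog_arm --steps '[[62, [0, 0, -15], [0, 0, 0]], [62, [0, 0, -30], [0, 0, 0]], [62, [0, 0, -50], [0, 0, 0]], [75, [0, 0, -45], [0, 0, 0]], [75, [0, 0, 0], [0, 0, 0]]]'

```text
time: 19.65
tool_pos: [0.4162, -0.2493, 0.3476]
tcp_rot: [[0.939, -0.343, 0.003], [-0.343, -0.939, 0.005], [0.002, -0.006, -1.0]]
force: [0.4, -0.0, -0.9]
width: 0.0722
```

```bash
python3 snap.py w8:wrist; python3 - <<'E'
from h import *
im=load('w8');T=im['tool']
greens(im,.038,T);
im=load('sc5')
b,l=blobs(mask(im['color'],'white'),10); print([(a,c,(ray(im,c,.039)[0,:2]*1000).round(1)) for a,c,i in b if 300<c[0]<380])
h=cv2.cvtColor(im['color'],cv2.COLOR_RGB2HSV)
E
```

```text
w8 19.65 [ 0.4162 -0.2493  0.3476] [[0.939, -0.343, 0.003], [-0.343, -0.939, 0.005], [0.002, -0.006, -1.0]] [ 0.4 -0.  -0.9] 0.0722 dq 0.043
green 2568 [282.1, 198.9] [ 419.8 -247.2] [56.4 36. ] 160.1
green 1382 [133.6, 122.9] [ 523.6 -151.5] [48.1 35.2] 164.0
[(147, [354.0, 134.8], array([401.1, 271.6])), (58, [314.7, 176.3], array([506.4, 140.2])), (44, [335.3, 149.8], array([438.8, 211.2])), (25, [363.5, 151.4], array([459. , 274.6]))]
```

View pics/w8.png

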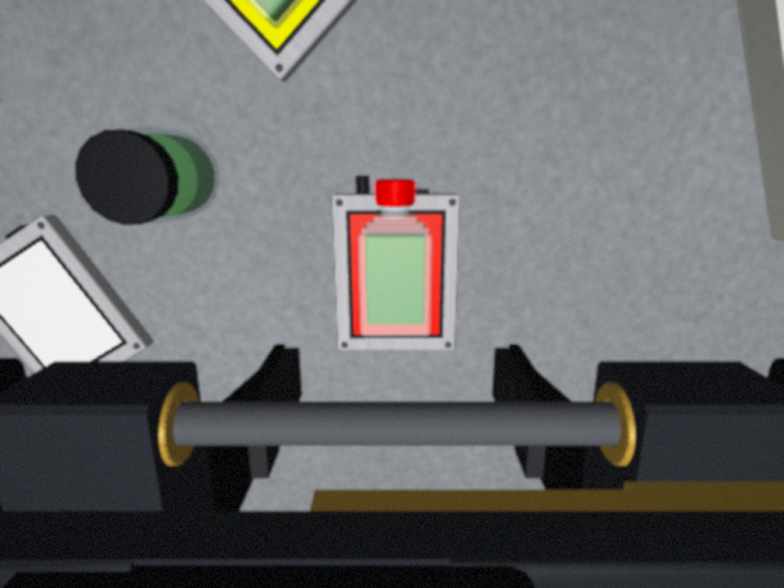

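```bash
python3 plan.py 435 250 360 17 15
```

```text
t 19.7 pos [ 415.8 -248.6  346. ] yaw -110.0 w 73.3 j [-0.36  0.34  1.01  2.08 -0.37  0.92 -1.06] N 15
  shift [-10, -32, -1] turn [-0.0, -0.0, -0.148]
  shift [-5, -33, -1] turn [-0.0, -0.0, -0.148]
  shift [-1, -33, -1] turn [-0.0, -0.0, -0.148]
  shift [4, -33, -1] turn [-0.0, -0.0, -0.148]
  shift [9, -32, -1] turn [-0.0, -0.0, -0.148]
  shift [14, -30, -1] turn [-0.0, -0.0, -0.148]
  shift [18, -28, -1] turn [-0.0, -0.0, -0.148]
  shift [22, -25, -1] turn [-0.0, -0.0, -0.148]
  shift [25, -21, -1] turn [-0.0, -0.0, -0.148]
  shift [28, -17, -1] turn [-0.0, -0.0, -0.148]
  shift [31, -13, -1] turn [-0.0, -0.0, -0.148]
  shift [32, -8, -1] turn [-0.0, -0.0, -0.148]
  shift [33, -4, -1] turn [-0.0, -0.0, -0.148]
  shift [33, 1, -1] turn [-0.0, -0.0, -0.148]
  shift [33, 6, -1] turn [-0.0, -0.0, -0.148]
```

```bash
python3 plan.py 505 0 355 -46 8
```

```text
t 19.7 pos [ 415.8 -248.6  346. ] yaw -110.0 w 73.3 j [-0.36  0.34  1.01  2.08 -0.37  0.92 -1.06] N 8
  shift [0, -33, -1] turn [-0.001, -0.0, -0.14]
  shift [4, -33, -1] turn [-0.001, -0.0, -0.14]
  shift [9, -32, -1] turn [-0.001, -0.0, -0.14]
  shift [13, -30, -1] turn [-0.001, -0.0, -0.14]
  shift [17, -28, -1] turn [-0.001, -0.0, -0.14]
  shift [21, -25, -1] turn [-0.001, -0.0, -0.14]
  shift [24, -22, -1] turn [-0.001, -0.0, -0.14]
  shift [27, -19, -1] turn [-0.001, -0.0, -0.14]
```

>>> jog_arm --steps '[[87, [0, -33, -2], [0, 0, -0.14]], [87, [4, -33, -2], [0, 0, -0.14]], [87, [9, -32, -2], [0, 0, -0.14]], [87, [13, -30, -2], [0, 0, -0.14]], [87, [17, -28, -2], [0, 0, -0.14]]]'

```text
time: 20.32
tool_pos: [0.4675, -0.0894, 0.3536]
tcp_rot: [[0.934, 0.357, -0.009], [0.357, -0.934, 0.006], [-0.007, -0.009, -1.0]]
force: [0.5, 1.1, -0.3]
width: 0.0868
```

>>> jog_arm --steps '[[87, [21, -25, -2], [0, 0, -0.14]], [87, [24, -22, -2], [0, 0, -0.14]], [87, [27, -19, -2], [0, 0, -0.14]]]'

```text
time: 20.7
tool_pos: [0.4971, 0.0072, 0.357]
tcp_rot: [[0.697, 0.717, -0.017], [0.717, -0.697, 0.006], [-0.008, -0.016, -1.0]]
force: [0.3, -0.0, -0.4]
width: 0.087
```

```bash
python3 plan.py 435 250 360 17 8
```

```text
t 20.7 pos [497.1   7.2 357. ] yaw -44.2 w 87.0 j [-0.66  0.27  0.68  2.03 -0.22  0.93 -0.64] N 8
  shift [16, -27, 0] turn [-0.002, -0.0, -0.134]
  shift [20, -24, 0] turn [-0.002, -0.0, -0.134]
  shift [23, -21, 0] turn [-0.002, -0.0, -0.134]
  shift [25, -18, 0] turn [-0.002, -0.0, -0.134]
  shift [28, -15, 0] turn [-0.002, -0.0, -0.134]
  shift [29, -11, 0] turn [-0.002, -0.0, -0.134]
  shift [31, -7, 0] turn [-0.002, -0.0, -0.134]
  shift [31, -3, 0] turn [-0.002, -0.0, -0.134]
```

>>> jog_arm --steps '[[87, [16, -27, 0], [0, 0, -0.134]], [87, [20, -24, 0], [0, 0, -0.134]], [87, [23, -21, 0], [0, 0, -0.134]], [87, [25, -18, 0], [0, 0, -0.134]], [87, [28, -15, 0], [0, 0, -0.134]]]'

```text
time: 21.32
tool_pos: [0.4537, 0.1629, 0.3531]
tcp_rot: [[0.08, 0.996, -0.029], [0.997, -0.08, -0.001], [-0.003, -0.028, -1.0]]
force: [-0.2, -0.7, -0.7]
width: 0.087
```

>>> jog_arm --steps '[[87, [29, -11, 0], [0, 0, -0.134]], [87, [31, -7, 0], [0, 0, -0.134]], [87, [31, -3, 0], [0, 0, -0.134]], [87, [0, 0, 0], [0, 0, 0]], [87, [0, 0, 0], [0, 0, 0]]]'

```text
time: 21.95
tool_pos: [0.423, 0.256, 0.3485]
tcp_rot: [[-0.332, 0.943, -0.039], [0.943, 0.331, -0.008], [0.005, -0.04, -0.999]]
force: [0.1, -0.5, 0.5]
width: 0.087
```

```bash
python3 snap.py w9:wrist; python3 - <<'E'
from h import *
im=load('w9');T=im['tool']
greens(im,.048,T);caps(im,T)
E
python3 plan.py 435 250 360 17 1
```

```text
w9 21.95 [0.423  0.256  0.3485] [[-0.332, 0.943, -0.039], [0.943, 0.331, -0.008], [0.005, -0.04, -0.999]] [ 0.1 -0.5  0.5] 0.087 dq 0.013
green 2858 [300.2, 199.0] [422.6 264.1] [59.2 36.8] 111.2
green 909 [351.3, 334.2] [513.3 158.1] [33.2 32.8] 111.2
blue 387 [363.4, 205.4] z13 [484.4 271.8] z39 [477.  276.6]
yellow 83 [478.2, 324.0] z13 [646.6 194.3] z39 [625.9 205.4]
yellow 71 [87.9, 324.0] z13 [254.6  44.3] z39 [266.3  67.9]
yellow 68 [477.5, 290.9] z13 [627.5 228.3] z39 [608.4 236.7]
yellow 65 [88.8, 290.4] z13 [248.1  86. ] z39 [260.4 106.1]
white 380 [301.6, 266.3] z13 [451.  191.6] z39 [446.5 202.9]
white 152 [302.3, 250.1] z13 [445.6 208.4] z39 [441.4 218.4]
white 93 [272.8, 212.5] z13 [405.  235.4] z39 [404.3 243.1]
white 76 [326.0, 223.6] z13 [457.6 242.5] z39 [452.5 249.7]
white 39 [349.0, 203.0] z13 [470.6 269.4] z39 [464.4 274.3]
white 39 [341.1, 217.6] z13 [469.  253.2] z39 [463.  259.5]
t 22.0 pos [423.  256.1 348.5] yaw 19.4 w 87.4 j [-0.92  0.25  0.35  2.02 -0.12  0.93 -0.17] N 1
  shift [-10, 9, -12] turn [-0.04, -0.005, 0.041]
```

View pics/w9.png

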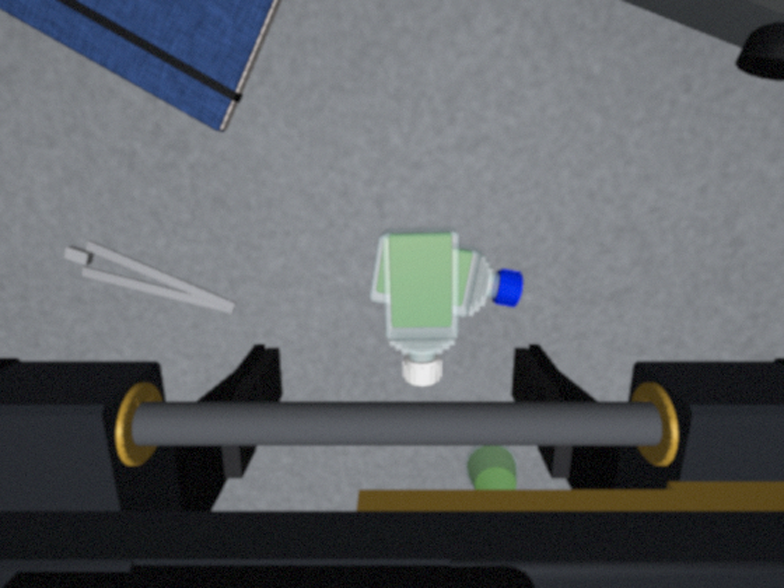

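```bash
python3 - <<'E'
from h import *
im=load('w9');T=im['tool']
P=ray(im,[[301,241],[301,165.7],[301,168]],.052,T)*1000; print(P, ray(im,[[301,165.7]],.026,T)*1000, ray(im,[[301.4,264],[301.4,274.5]],.039,T)*1000)
c=im['color'][155:280,301].astype(int)
for i in range(0,125):
    if 155+i<180 or 155+i>228: print(155+i,c[i],end=';')
E
```

```text
[[435.38257659 230.96625284  52.        ]
 [412.6978653  292.55969731  52.        ]
 [413.34957404 290.79018016  52.        ]] [[414.28119982 289.13110593  26.        ]] [[445.47961094 205.06101349  39.        ]
 [449.19038093 194.99560666  39.        ]]
155 [141 145 151];156 [143 149 153];157 [147 151 156];158 [140 145 151];159 [141 144 149];160 [139 142 147];161 [133 138 141];162 [127 133 136];163 [125 131 136];164 [124 132 134];165 [112 125 122];166 [111 137 120];167 [117 154 126];168 [134 172 134];169 [148 186 144];170 [154 189 147];171 [152 188 147];172 [153 189 147];173 [154 189 146];174 [153 189 148];175 [153 189 147];176 [154 189 149];177 [151 187 147];178 [150 187 145];179 [149 187 145];229 [142 182 140];230 [144 184 140];231 [143 185 143];232 [140 176 141];233 [149 176 153];234 [153 169 165];235 [166 177 178];236 [166 175 178];237 [164 174 176];238 [156 168 171];239 [158 170 171];240 [152 165 167];241 [147 160 162];242 [141 154 156];243 [147 158 160];244 [156 167 168];245 [163 175 176];246 [165 176 176];247 [165 176 176];248 [166 178 180];249 [173 183 187];250 [174 185 186];251 [188 198 198];252 [193 205 206];253 [189 199 200];254 [185 194 194];255 [182 192 194];256 [181 192 192];257 [179 188 188];258 [171 176 177];259 [179 178 180];260 [215 216 218];261 [228 229 230];262 [227 226 228];263 [228 228 229];264 [233 233 234];265 [236 236 237];266 [235 235 236];267 [236 236 236];268 [236 236 237];269 [235 235 236];270 [234 235 236];271 [235 235 236];272 [234 234 235];273 [235 234 235];274 [232 231 232];275 [206 209 211];276 [164 166 168];277 [139 143 148];278 [134 138 143];279 [133 137 140];
```

```bash
python3 plan.py 424.3 260.5 250 21.2 3
```

```text
t 22.0 pos [423.  256.1 348.5] yaw 19.4 w 87.4 j [-0.92  0.25  0.35  2.02 -0.12  0.93 -0.17] N 3
  shift [1, 2, 33] turn [-0.013, -0.002, -0.011]
  shift [1, 2, 33] turn [-0.013, -0.002, -0.011]
  shift [1, 1, 33] turn [-0.013, -0.002, -0.011]
```

>>> jog_arm --steps '[[87, [1, 2, 33], [-0.013, -0.002, -0.011]], [87, [1, 2, 33], [-0.013, -0.002, -0.011]], [87, [1, 1, 30], [-0.013, -0.002, -0.011]], [87, [0, 0, 0], [0, 0, 0]], [87, [0, 0, 0], [0, 0, 0]]]'

```text
time: 22.62
tool_pos: [0.4267, 0.2554, 0.2512]
tcp_rot: [[-0.352, 0.936, 0.003], [0.936, 0.352, -0.001], [-0.001, 0.002, -1.0]]
force: [0.2, 0.3, 0.1]
width: 0.0867
```

```bash
python3 plan.py 424.3 260.5 230 21.2 1
```

```text
t 22.62 pos [426.7 255.4 251.2] yaw 20.6 w 86.7 j [-0.88  0.39  0.31  2.11 -0.19  0.66 -0.08] N 1
  shift [6, 0, 21] turn [0.002, 0.002, -0.01]
```

>>> jog_arm --steps '[[87, [6, 0, 10], [0, 0, -0.01]], [87, [0, 0, 15], [0, 0, 0]], [87, [0, 0, 8], [0, 0, 0]], [87, [0, 0, 0], [0, 0, 0]]]'

```text
time: 23.12
tool_pos: [0.4253, 0.2617, 0.2181]
tcp_rot: [[-0.362, 0.932, 0.005], [0.932, 0.362, 0.002], [-0.0, 0.006, -1.0]]
force: [0.1, -0.7, -0.4]
width: 0.0869
```

```bash
python3 plan.py 424.3 260.5 213 21.2 1
```

```text
t 23.12 pos [425.3 261.7 218.1] yaw 21.2 w 86.9 j [-0.86  0.45  0.28  2.12 -0.22  0.59 -0.06] N 1
  shift [-1, -1, 5] turn [0.006, 0.0, -0.0]
```

>>> jog_arm --steps '[[80, [-1, -1, 5], [0.006, 0, 0]], [60, [0, 0, 0], [0, 0, 0]], [45, [0, 0, 0], [0, 0, 0]], [40, [0, 0, 0], [0, 0, 0]], [40, [0, 0, 0], [0, 0, 0]]]'

```text
time: 23.75
tool_pos: [0.4251, 0.2604, 0.2133]
tcp_rot: [[-0.361, 0.933, 0.0], [0.933, 0.361, 0.0], [0.0, 0.001, -1.0]]
force: [0.1, -0.6, 0.7]
width: 0.0477
```

>>> jog_arm --steps '[[40, [0, 0, 0], [0, 0, 0]], [40, [0, 0, 0], [0, 0, 0]]]'

```text
time: 24.0
tool_pos: [0.425, 0.2603, 0.2133]
tcp_rot: [[-0.361, 0.932, 0.0], [0.932, 0.361, 0.0], [0.0, 0.001, -1.0]]
force: [-0.2, 0.2, -1.1]
width: 0.0458
```

>>> jog_arm --steps '[[40, [0, 0, -8], [0, 0, 0]], [40, [0, 0, -15], [0, 0, 0]], [40, [0, 0, -35], [0, 0, 0]], [40, [0, 0, -45], [0, 0, 0]], [40, [0, 0, 0], [0, 0, 0]]]'

```text
time: 24.62
tool_pos: [0.4253, 0.2602, 0.3227]
tcp_rot: [[-0.361, 0.933, 0.002], [0.933, 0.361, 0.002], [0.001, 0.003, -1.0]]
force: [-0.7, 0.3, -0.5]
width: 0.0459
```

```bash
python3 snap.py w10:wrist; python3 plan.py 474 -8.4 300 -79.7 11
```

```text
w10 24.625 [0.4253 0.2602 0.3227] [[-0.361, 0.933, 0.002], [0.933, 0.361, 0.002], [0.001, 0.003, -1.0]] [-0.7  0.3 -0.5] 0.0459 dq 0.051
t 24.68 pos [424.5 259.9 320.9] yaw 21.2 w 45.8 j [-0.92  0.29  0.35  2.05 -0.13  0.82 -0.13] N 11
  shift [-24, -5, 2] turn [-0.0, 0.0, 0.16]
  shift [-25, -1, 2] turn [-0.0, 0.0, 0.16]
  shift [-25, 3, 2] turn [-0.0, 0.0, 0.16]
  shift [-24, 7, 2] turn [-0.0, 0.0, 0.16]
  shift [-22, 11, 2] turn [-0.0, 0.0, 0.16]
  shift [-20, 14, 2] turn [-0.0, 0.0, 0.16]
  shift [-18, 17, 2] turn [-0.0, 0.0, 0.16]
  shift [-15, 20, 2] turn [-0.0, 0.0, 0.16]
  shift [-11, 22, 2] turn [-0.0, 0.0, 0.16]
  shift [-8, 24, 2] turn [-0.0, 0.0, 0.16]
  shift [-4, 24, 2] turn [-0.0, 0.0, 0.16]
```

View pics/w10.png

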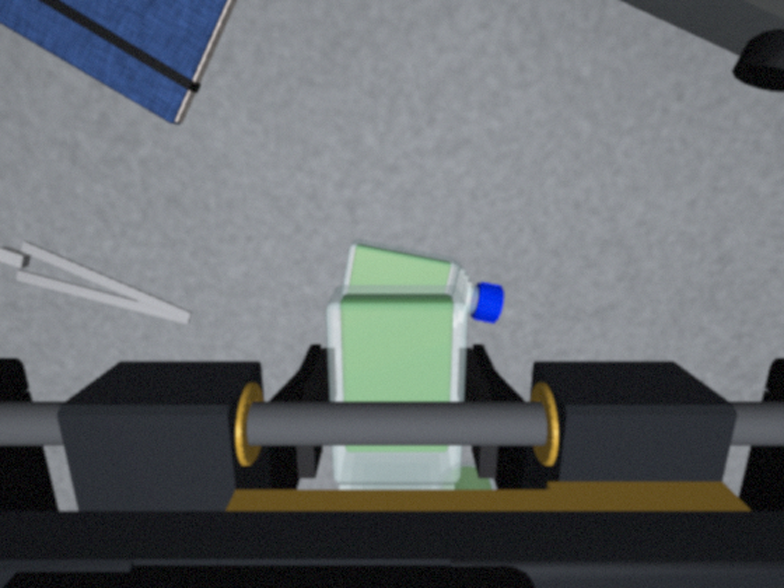

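>>> jog_arm --steps '[[40, [-20, -5, 0], [0, 0, 0.16]], [40, [-25, -1, 0], [0, 0, 0.16]], [40, [-25, 3, 0], [0, 0, 0.16]], [40, [-24, 7, 2], [0, 0, 0.16]], [40, [-22, 11, 2], [0, 0, 0.16]]]'

```text
time: 25.3
tool_pos: [0.4407, 0.1387, 0.3136]
tcp_rot: [[0.436, 0.9, -0.009], [0.9, -0.437, -0.004], [-0.008, -0.006, -1.0]]
force: [0.1, 0.2, -0.3]
width: 0.0461
```

>>> jog_arm --steps '[[40, [-20, 14, 2], [0, 0, 0.16]], [40, [-18, 17, 2], [0, 0, 0.16]], [40, [-15, 20, 2], [0, 0, 0.16]], [40, [-11, 22, 2], [0, 0, 0.16]]]'

```text
time: 25.8
tool_pos: [0.4531, 0.0375, 0.3025]
tcp_rot: [[0.897, 0.442, -0.017], [0.441, -0.897, -0.007], [-0.018, -0.001, -1.0]]
force: [0.1, 0.0, -1.0]
width: 0.0459
```

```bash
python3 plan.py 473 -8.4 280 -79.7 4
```

```text
t 25.8 pos [453.1  37.5 302.5] yaw -63.8 w 45.9 j [-0.8   0.3   0.74  2.17 -0.28  0.78 -0.99] N 4
  shift [-1, 12, 6] turn [0.0, 0.005, 0.069]
  shift [0, 13, 6] turn [0.0, 0.005, 0.069]
  shift [1, 12, 6] turn [0.0, 0.005, 0.069]
  shift [2, 12, 6] turn [0.0, 0.005, 0.069]
```

>>> jog_arm --steps '[[40, [-1, 12, 10], [0, 0.005, 0.069]], [40, [0, 13, 10], [0, 0.005, 0.069]], [40, [1, 12, 10], [0, 0.005, 0.069]], [40, [2, 12, 10], [0, 0.005, 0.069]], [40, [0, 0, 10], [0, 0, 0]]]'

```text
time: 26.42
tool_pos: [0.4689, -0.0114, 0.2479]
tcp_rot: [[0.986, 0.167, -0.006], [0.167, -0.986, -0.004], [-0.006, 0.003, -1.0]]
force: [-1.0, 0.6, -1.3]
width: 0.0461
```

```bash
python3 plan.py 473 -8.4 225 -79.7 2
```

```text
t 26.43 pos [468.9 -11.4 247.9] yaw -80.4 w 46.1 j [-0.65  0.44  0.73  2.19 -0.46  0.68 -1.  ] N 2
  shift [2, -1, 11] turn [0.001, 0.003, -0.006]
  shift [2, -1, 11] turn [0.001, 0.003, -0.006]
```

>>> jog_arm --steps '[[40, [4, -3, 12], [0, 0.003, -0.006]], [40, [0, 0, 14], [0, 0.003, -0.006]], [40, [0, 0, 8], [0, 0, 0]], [40, [0, 0, 0], [0, 0, 0]]]'

```text
time: 26.92
tool_pos: [0.4712, -0.0059, 0.21]
tcp_rot: [[0.983, 0.184, -0.004], [0.184, -0.983, -0.002], [-0.004, 0.001, -1.0]]
force: [-0.0, -0.7, -0.8]
width: 0.0458
```

```bash
python3 plan.py 473 -8.4 206 -79.7 1;python3 snap.py w11:wrist
```

```text
t 26.93 pos [471.2  -5.9 210. ] yaw -79.4 w 45.8 j [-0.59  0.5   0.65  2.2  -0.54  0.6  -0.93] N 1
  shift [1, 3, 4] turn [0.001, 0.004, 0.005]
w11 26.925 [ 0.4712 -0.0059  0.21  ] [[0.983, 0.184, -0.004], [0.184, -0.983, -0.002], [-0.004, 0.001, -1.0]] [-0.  -0.7 -0.8] 0.0458 dq 0.007
```

View pics/w11.png

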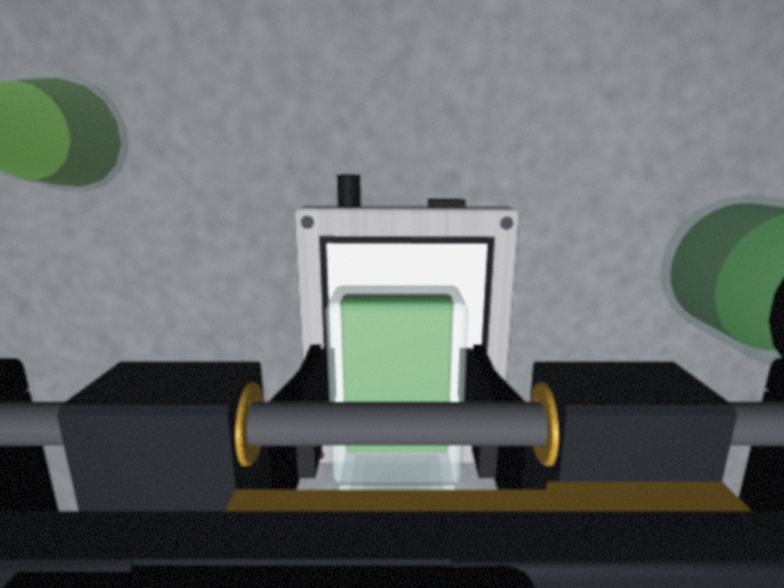

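>>> jog_arm --steps '[[40, [1, 3, 4], [0, 0.004, 0.004]], [40, [0, 0, 3], [0, 0, 0]], [40, [0, 0, 2], [0, 0, 0]], [40, [0, 0, 1], [0, 0, 0]], [40, [0, 0, 0], [0, 0, 0]]]'

```text
time: 27.6
tool_pos: [0.4736, -0.0092, 0.2013]
tcp_rot: [[0.984, 0.179, 0.003], [0.179, -0.984, 0.0], [0.003, 0.0, -1.0]]
force: [0.8, 0.6, -0.1]
width: 0.0462
```

>>> jog_arm --steps '[[40, [0, 0, 2], [0, 0, 0]], [48, [0, 0, 0], [0, 0, 0]], [52, [0, 0, 0], [0, 0, 0]], [62, [0, 0, 0], [0, 0, 0]], [62, [0, 0, 0], [0, 0, 0]]]'

```text
time: 28.22
tool_pos: [0.4741, -0.0093, 0.2004]
tcp_rot: [[0.984, 0.18, 0.004], [0.18, -0.984, 0.002], [0.004, -0.001, -1.0]]
force: [-0.1, -0.5, 0.2]
width: 0.0603
```

>>> jog_arm --steps '[[62, [0, 0, -15], [0, 0, 0]], [62, [0, 0, -30], [0, 0, 0]], [62, [0, 0, -50], [0, 0, 0]], [75, [0, 0, -45], [0, 0, 0]], [75, [0, 0, 0], [0, 0, 0]]]'

```text
time: 28.85
tool_pos: [0.4737, -0.0105, 0.3471]
tcp_rot: [[0.984, 0.178, 0.004], [0.178, -0.984, 0.002], [0.004, -0.001, -1.0]]
force: [0.1, -0.6, -0.5]
width: 0.0721
```

```bash
python3 snap.py w12:wrist; python3 - <<'E'
from h import *
im=load('w12');T=im['tool']
greens(im,.038,T);caps(im,T)
E
python3 plan.py 510 130 350 -80 4
```

```text
w12 28.85 [ 0.4737 -0.0105  0.3471] [[0.984, 0.178, 0.004], [0.178, -0.984, 0.002], [0.004, -0.001, -1.0]] [ 0.1 -0.6 -0.5] 0.0721 dq 0.045
green 2606 [282.1, 199.1] [476.9  -7.4] [58.1 35.7] 11.1
green 1465 [11.7, 196.7] [439.5 227.7] [56.6 27.4] 6.2
green 1205 [145.8, 108.1] [533.4 116.4] [32.2 31.7] 8.7
green 1178 [411.8, 157.9] [ 532.2 -112.4] [48.3 33.7] 171.6
green 524 [555.9, 82.2] [ 609.6 -206.6] [56.6  5.4] 22.9
red 407 [544.5, 249.1] z13 [ 467.8 -275. ] z39 [ 474.5 -251.8]
red 197 [502.7, 251.6] z13 [ 457.9 -235. ] z39 [ 465.4 -215.2]
blue 1255 [329.9, 10.2] z13 [636.7 -19. ] z39 [629.4 -17.1]
yellow 1601 [544.4, 79.9] z13 [ 617.2 -213.7] z39 [ 611.4 -195.7]
yellow 77 [447.4, 291.6] z13 [ 405.1 -194.5] z39 [ 417. -178.]
yellow 73 [447.3, 324.5] z13 [ 367.5 -206.6] z39 [ 382.5 -189.1]
yellow 66 [117.9, 324.1] z13 [304.9 139.9] z39 [325.1 128.6]
yellow 62 [118.3, 291.7] z13 [344.  141.2] z39 [361.  129.8]
white 2487 [282.3, 188.9] z13 [481.6  -7. ] z39 [487.1  -6.1]
white 2142 [279.8, 190.6] z13 [479.5  -4.9] z39 [485.2  -4.2]
white 612 [109.2, 107.1] z13 [527.2 157.5] z39 [5
[... 152 characters left out ...]
.8, 29.2] z13 [621.4 -13.7] z39 [615.3 -12.2]
white 124 [492.2, 245.4] z13 [ 462.3 -222.4] z39 [ 469.5 -203.6]
white 93 [7.3, 228.6] z13 [394.2 251.8] z39 [407.1 231.1]
white 76 [339.1, 38.8] z13 [617.1 -31.2] z39 [611.4 -28.3]
white 62 [282.8, 10.9] z13 [629.3  19.2] z39 [622.6  17.9]
white 54 [541.3, 261.1] z13 [ 455.  -276.9] z39 [ 462.7 -253.5]
white 32 [544.6, 140.6] z13 [ 568.3 -233.9] z39 [ 566.6 -214.2]
t 28.9 pos [472.9 -10.2 345.6] yaw -79.8 w 73.2 j [-0.8   0.27  0.88  2.1  -0.27  0.88 -1.16] N 4
  shift [15, -33, -1] turn [-0.0, -0.0, 0.001]
  shift [15, -33, -1] turn [-0.0, -0.0, 0.001]
  shift [15, -33, -1] turn [-0.0, -0.0, 0.001]
  shift [15, -33, -1] turn [-0.0, -0.0, 0.001]
```

View pics/w12.png

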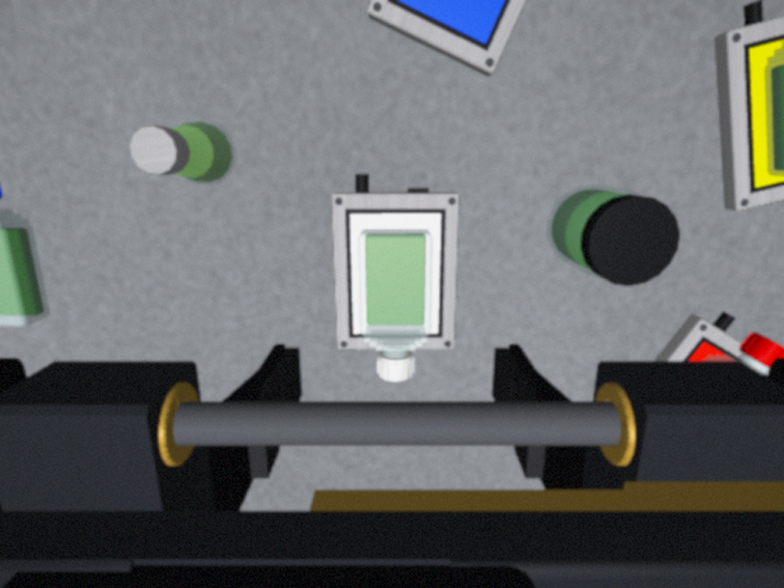

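```bash
python3 plan.py 427 262 350 -81 7
```

```text
t 28.9 pos [472.9 -10.2 345.6] yaw -79.8 w 73.2 j [-0.8   0.27  0.88  2.1  -0.27  0.88 -1.16] N 7
  shift [0, -39, -1] turn [-0.0, -0.0, 0.003]
  shift [0, -39, -1] turn [-0.0, -0.0, 0.003]
  shift [0, -39, -1] turn [-0.0, -0.0, 0.003]
  shift [0, -39, -1] turn [-0.0, -0.0, 0.003]
  shift [0, -39, -1] turn [-0.0, -0.0, 0.003]
  shift [0, -39, -1] turn [-0.0, -0.0, 0.003]
  shift [0, -39, -1] turn [-0.0, -0.0, 0.003]
```

>>> jog_arm --steps '[[87, [0, -39, -3], [0, 0, 0.003]], [87, [0, -39, -2], [0, 0, 0.003]], [87, [0, -39, -2], [0, 0, 0.003]], [87, [0, -39, -2], [0, 0, 0.003]], [87, [0, -39, -2], [0, 0, 0.003]]]'

```text
time: 29.52
tool_pos: [0.4366, 0.1837, 0.3528]
tcp_rot: [[0.988, 0.153, -0.008], [0.153, -0.988, -0.004], [-0.008, 0.003, -1.0]]
force: [-0.4, -0.3, -0.1]
width: 0.0868
```

```bash
python3 plan.py 427 262 350 -81 2
```

```text
t 29.52 pos [436.6 183.7 352.8] yaw -81.2 w 86.8 j [-1.19  0.25  0.83  2.09 -0.24  0.9  -1.64] N 2
  shift [1, -39, 1] turn [0.001, 0.004, -0.002]
  shift [1, -39, 1] turn [0.001, 0.004, -0.002]
```

>>> jog_arm --steps '[[87, [1, -39, 0], [0, 0.004, 0]], [87, [1, -37, 0], [0, 0.004, 0]], [87, [0, 0, 0], [0, 0, 0]], [87, [0, 0, 0], [0, 0, 0]]]'

```text
time: 30.02
tool_pos: [0.4236, 0.2631, 0.3481]
tcp_rot: [[0.987, 0.158, -0.007], [0.157, -0.987, -0.01], [-0.008, 0.009, -1.0]]
force: [0.4, -0.1, 0.6]
width: 0.0868
```

```bash
python3 snap.py w13:wrist; python3 - <<'E'
from h import *
im=load('w13');T=im['tool']
greens(im,.022,T);caps(im,T)
E
python3 plan.py 427 262 350 -81 1
```

```text
w13 30.025 [0.4236 0.2631 0.3481] [[0.987, 0.158, -0.007], [0.157, -0.987, -0.01], [-0.008, 0.009, -1.0]] [ 0.4 -0.1  0.6] 0.0868 dq 0.016
green 2461 [283.5, 188.0] [429.7 262. ] [58.6 36.4] 10.0
green 1370 [442.6, 98.7] [529.2 138.7] [36.5 34.3] 101.9
green 491 [554.7, 197.3] [467.   14.3] [61.6 12.1] 22.4
blue 434 [282.5, 128.0] z13 [483.3 271.3] z39 [484.5 271.6]
yellow 88 [477.3, 324.9] z13 [311.5  29.9] z39 [327.   50.3]
yellow 79 [477.8, 292.6] z13 [349.5  42.1] z39 [361.8  61.5]
yellow 79 [87.9, 323.9] z13 [248.7 445.2] z39 [269.5 431.1]
yellow 54 [87.9, 291.8] z13 [287.9 445. ] z39 [305.4 430.9]
white 1167 [4.2, 198.8] z13 [376.7 522.8] z39 [386.9 502.3]
white 824 [544.2, 182.4] z13 [472.7  17.5] z39 [474.9  38.9]
white 551 [282.7, 207.3] z13 [409.7 259.3] z39 [417.1 260.7]
white 33 [282.2, 140.7] z13 [472.1 269.8] z39 [474.3 270.2]
t 30.07 pos [423.5 263.2 348.1] yaw -80.9 w 87.0 j [-1.29  0.31  0.79  2.04 -0.27  0.91 -1.77] N 1
  shift [3, 2, -2] turn [0.008, 0.008, 0.001]
```

View pics/w13.png

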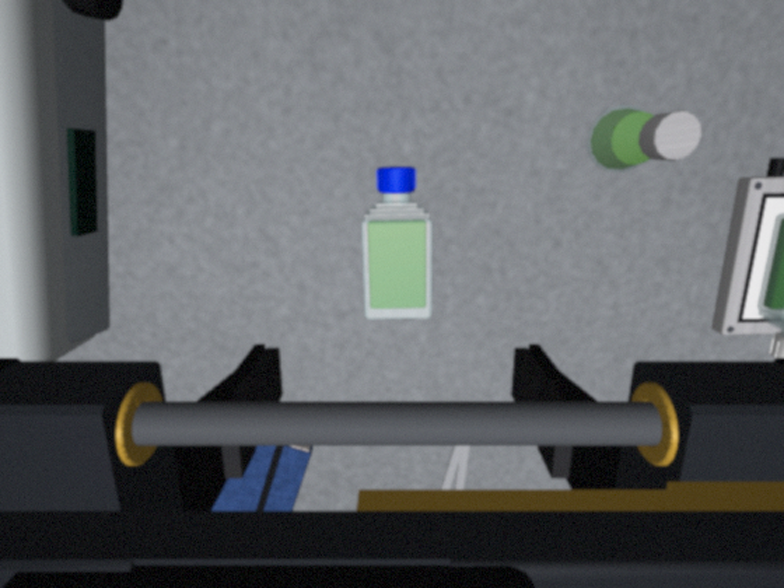

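>>> jog_arm --steps '[[87, [4, 2, 40], [0.008, 0.006, -0.016]], [87, [0, 0, 40], [0, 0, 0]], [87, [0, 0, 35], [0, 0, 0]], [87, [0, 0, 0], [0, 0, 0]], [87, [0, 0, 0], [0, 0, 0]]]'

```text
time: 30.7
tool_pos: [0.4297, 0.2562, 0.2319]
tcp_rot: [[0.986, 0.164, -0.0], [0.164, -0.986, 0.001], [0.0, -0.001, -1.0]]
force: [0.7, 0.0, 0.5]
width: 0.0868
```

```bash
python3 plan.py 427.3 261.6 210 -80 1
```

```text
t 30.7 pos [429.7 256.2 231.9] yaw -80.6 w 86.8 j [-1.13  0.49  0.65  2.13 -0.48  0.67 -1.56] N 1
  shift [-2, -6, 22] turn [-0.001, -0.0, -0.01]
```

>>> jog_arm --steps '[[87, [-2, -6, 8], [0, 0, -0.01]], [87, [0, 0, 14], [0, 0, 0]], [87, [0, 0, 10], [0, 0, 0]], [87, [0, 0, 0], [0, 0, 0]]]'

```text
time: 31.2
tool_pos: [0.4273, 0.263, 0.2004]
tcp_rot: [[0.985, 0.175, 0.003], [0.175, -0.985, 0.005], [0.004, -0.004, -1.0]]
force: [0.4, -0.1, 0.5]
width: 0.0873
```

```bash
python3 plan.py 427.3 261.6 187.5 -80 1
```

```text
t 31.2 pos [427.3 263.  200.4] yaw -79.9 w 87.3 j [-1.09  0.54  0.59  2.14 -0.54  0.6  -1.51] N 1
  shift [0, 1, 13] turn [-0.004, -0.004, 0.002]
```

>>> jog_arm --steps '[[80, [0, 1, 8], [-0.004, -0.004, 0]], [75, [0, 0, 5], [0, 0, 0]], [55, [0, 0, 0], [0, 0, 0]], [40, [0, 0, 0], [0, 0, 0]], [40, [0, 0, 0], [0, 0, 0]]]'

```text
time: 31.82
tool_pos: [0.4279, 0.2619, 0.1867]
tcp_rot: [[0.985, 0.175, 0.001], [0.175, -0.985, 0.0], [0.001, -0.0, -1.0]]
force: [0.6, -0.4, 0.1]
width: 0.0528
```

>>> jog_arm --steps '[[40, [0, 0, 0], [0, 0, 0]], [40, [0, 0, 0], [0, 0, 0]], [40, [0, 0, 0], [0, 0, 0]]]'

```text
time: 32.2
tool_pos: [0.4278, 0.2619, 0.1869]
tcp_rot: [[0.985, 0.175, 0.001], [0.175, -0.985, 0.0], [0.001, -0.0, -1.0]]
force: [-0.5, -0.2, -0.5]
width: 0.0456
```

>>> jog_arm --steps '[[40, [0, 0, -10], [0, 0, 0]], [40, [0, 0, -25], [0, 0, 0]], [40, [0, 0, -45], [0, 0, 0]], [40, [0, 0, -45], [0, 0, 0]], [40, [0, 0, -25], [0, 0, 0]]]'

```text
time: 32.83
tool_pos: [0.4274, 0.2612, 0.3415]
tcp_rot: [[0.985, 0.173, -0.003], [0.173, -0.985, -0.003], [-0.003, 0.002, -1.0]]
force: [0.2, 0.1, -1.5]
width: 0.0456
```

```bash
python3 plan.py 673 -17 335 -103.2 10
```

```text
t 32.83 pos [427.4 261.2 341.5] yaw -80.0 w 45.6 j [-1.28  0.32  0.8   2.04 -0.29  0.9  -1.72] N 10
  shift [19, 32, 1] turn [0.0, 0.0, 0.04]
  shift [21, 31, 1] turn [0.0, 0.0, 0.04]
  shift [22, 30, 1] turn [0.0, 0.0, 0.04]
  shift [23, 29, 1] turn [0.0, 0.0, 0.04]
  shift [24, 28, 1] turn [0.0, 0.0, 0.04]
  shift [25, 27, 1] turn [0.0, 0.0, 0.04]
  shift [26, 26, 1] turn [0.0, 0.0, 0.04]
  shift [27, 25, 1] turn [0.0, 0.0, 0.04]
  shift [28, 24, 1] turn [0.0, 0.0, 0.04]
  shift [29, 23, 1] turn [0.0, 0.0, 0.04]
```

>>> jog_arm --steps '[[40, [15, 25, -3], [0, 0, 0.04]], [40, [21, 31, -2], [0, 0, 0.04]], [40, [22, 30, -2], [0, 0, 0.04]], [40, [23, 29, -1], [0, 0, 0.04]], [40, [24, 28, 0], [0, 0, 0.04]]]'

```text
time: 33.45
tool_pos: [0.5467, 0.1272, 0.3551]
tcp_rot: [[1.0, -0.024, 0.002], [-0.024, -1.0, 0.006], [0.002, -0.006, -1.0]]
force: [1.0, 0.4, -0.8]
width: 0.046
```

>>> jog_arm --steps '[[40, [25, 27, 0], [0, 0, 0.04]], [40, [26, 26, 0], [0, 0, 0.04]], [40, [27, 25, 0], [0, 0, 0.04]], [40, [28, 24, 2], [0, 0, 0.04]]]'

```text
time: 33.95
tool_pos: [0.6458, 0.0125, 0.3551]
tcp_rot: [[0.982, -0.188, 0.003], [-0.188, -0.982, 0.007], [0.001, -0.008, -1.0]]
force: [-0.0, 0.6, -0.4]
width: 0.0458
```

```bash
python3 plan.py 673 -17 300 -103.2 3
```

```text
t 33.95 pos [645.8  12.5 355.1] yaw -100.8 w 45.8 j [-0.65  0.58  0.84  1.7  -0.49  1.08 -1.42] N 3
  shift [11, 8, 18] turn [-0.003, -0.0, 0.014]
  shift [11, 8, 18] turn [-0.003, -0.0, 0.014]
  shift [11, 8, 18] turn [-0.003, -0.0, 0.014]
```

>>> jog_arm --steps '[[40, [11, 8, 20], [-0.003, 0, 0.014]], [40, [11, 8, 25], [-0.003, 0, 0.014]], [40, [10, 8, 28], [0, 0, 0.014]], [40, [0, 0, 25], [0, 0, 0]], [40, [0, 0, 0], [0, 0, 0]]]'

```text
time: 34.58
tool_pos: [0.6712, -0.0167, 0.25]
tcp_rot: [[0.973, -0.231, -0.005], [-0.231, -0.973, 0.003], [-0.006, -0.002, -1.0]]
force: [-0.1, -0.6, -1.1]
width: 0.0461
```

```bash
python3 plan.py 673.3 -16.9 225 -103.2 2
```

```text
t 34.58 pos [671.2 -16.7 250. ] yaw -103.3 w 46.1 j [-0.53  0.74  0.75  1.71 -0.6   0.95 -1.34] N 2
  shift [1, 0, 13] turn [-0.001, 0.003, -0.001]
  shift [1, 0, 13] turn [-0.001, 0.003, -0.001]
```

>>> jog_arm --steps '[[40, [2, 0, 14], [0, 0.006, 0]], [40, [0, 0, 14], [0, 0, 0]], [40, [0, 0, 8], [0, 0, 0]], [40, [0, 0, 0], [0, 0, 0]]]'

```text
time: 35.08
tool_pos: [0.6733, -0.0154, 0.2131]
tcp_rot: [[0.974, -0.228, 0.003], [-0.228, -0.974, 0.003], [0.002, -0.003, -1.0]]
force: [-0.2, 0.1, -0.4]
width: 0.0459
```

```bash
python3 plan.py 673.3 -16.9 206 -103.2 1;python3 snap.py w14:wrist
```

```text
t 35.08 pos [673.3 -15.4 213.1] yaw -103.2 w 45.9 j [-0.51  0.78  0.72  1.72 -0.64  0.89 -1.31] N 1
  shift [0, 1, 7] turn [-0.003, -0.002, -0.0]
w14 35.075 [ 0.6733 -0.0154  0.2131] [[0.974, -0.228, 0.003], [-0.228, -0.974, 0.003], [0.002, -0.003, -1.0]] [-0.2  0.1 -0.4] 0.0459 dq 0.007
```

View pics/w14.png

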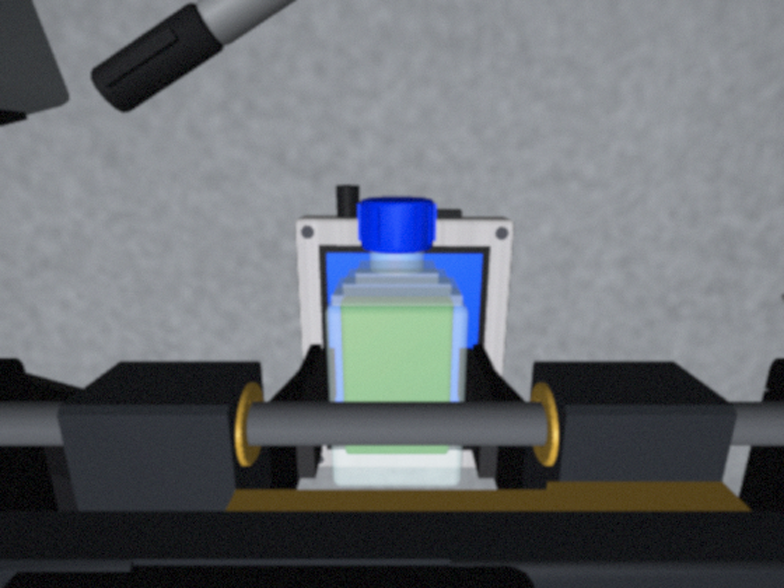

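Well aligned: the flask sits between the pad's edges (cols 300–510, flask centred on 397). I'll lower it.

>>> jog_arm --steps '[[40, [0, 1, 4], [0, 0, 0]], [40, [0, 0, 4], [0, 0, 0]], [40, [0, 0, 3], [0, 0, 0]], [40, [0, 0, 2], [0, 0, 0]], [40, [0, 0, 0], [0, 0, 0]]]'

```text
time: 35.75
tool_pos: [0.6738, -0.0169, 0.201]
tcp_rot: [[0.973, -0.229, 0.006], [-0.229, -0.973, 0.002], [0.005, -0.004, -1.0]]
force: [-0.1, 0.4, -0.9]
width: 0.0461
```

>>> jog_arm --steps '[[40, [0, 0, 2], [0, 0, 0]], [48, [0, 0, 0], [0, 0, 0]], [52, [0, 0, 0], [0, 0, 0]], [62, [0, 0, 0], [0, 0, 0]], [62, [0, 0, 0], [0, 0, 0]]]'

```text
time: 36.38
tool_pos: [0.6743, -0.0171, 0.2011]
tcp_rot: [[0.974, -0.228, 0.007], [-0.228, -0.974, 0.003], [0.006, -0.005, -1.0]]
force: [0.4, 0.5, 0.4]
width: 0.0602
```

>>> jog_arm --steps '[[62, [0, 0, -15], [0, 0, 0]], [62, [0, 0, -30], [0, 0, 0]], [62, [0, 0, -50], [0, 0, 0]], [62, [0, 0, -45], [0, 0, 0]], [62, [0, 0, 0], [0, 0, 0]]]'

```text
time: 37.0
tool_pos: [0.6735, -0.0184, 0.3488]
tcp_rot: [[0.973, -0.23, 0.009], [-0.23, -0.973, 0.003], [0.008, -0.004, -1.0]]
force: [-0.6, -0.7, -0.0]
width: 0.0618
```

```bash
python3 snap.py w15:wrist; python3 - <<'E'
from h import *
im=load('w15');T=im['tool']
greens(im,.038,T)
E
python3 plan.py 600 200 420 -103 5
```

```text
w15 37.0 [ 0.6735 -0.0184  0.3488] [[0.973, -0.23, 0.009], [-0.23, -0.973, 0.003], [0.008, -0.004, -1.0]] [-0.6 -0.7 -0. ] 0.0618 dq 0.047
green 2697 [526.5, 201.0] [ 629.  -225.8] [60.7 38.9] 23.4
green 2569 [282.3, 200.5] [677.  -16.4] [57.7 36.1] 166.5
t 37.05 pos [672.9 -17.9 346.6] yaw -103.3 w 61.9 j [-0.58  0.64  0.83  1.64 -0.52  1.1  -1.4 ] N 5
  shift [-24, -39, -15] turn [-0.001, -0.001, -0.001]
  shift [-24, -39, -15] turn [-0.001, -0.001, -0.001]
  shift [-24, -39, -15] turn [-0.001, -0.001, -0.001]
  shift [-24, -39, -15] turn [-0.001, -0.001, -0.001]
  shift [-24, -39, -15] turn [-0.001, -0.001, -0.001]
```

View pics/w15.png

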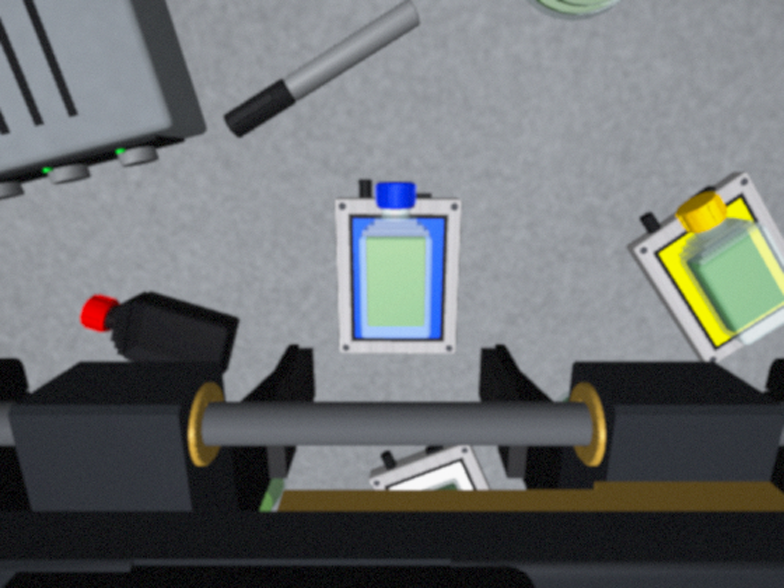

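>>> jog_arm --steps '[[62, [-15, -30, -15], [0, 0, 0]], [62, [-24, -39, -15], [0, 0, 0]], [62, [-24, -39, -15], [0, 0, 0]], [62, [-24, -39, -15], [0, 0, 0]], [62, [-20, -39, -10], [0, 0, 0]]]'

```text
time: 37.67
tool_pos: [0.6085, 0.1891, 0.4132]
tcp_rot: [[0.971, -0.239, -0.006], [-0.239, -0.971, -0.001], [-0.005, 0.002, -1.0]]
force: [1.1, 0.5, -0.1]
width: 0.0621
```

>>> jog_arm --steps '[[62, [-15, -30, -5], [0, 0, 0]], [62, [0, -30, 0], [0, 0, 0]], [62, [0, -30, 0], [0, 0, 0]], [62, [0, 0, 0], [0, 0, 0]], [62, [0, 0, 0], [0, 0, 0]]]'

```text
time: 38.3
tool_pos: [0.6117, 0.2881, 0.4127]
tcp_rot: [[0.973, -0.232, -0.016], [-0.232, -0.973, -0.004], [-0.014, 0.007, -1.0]]
force: [0.6, -0.2, 1.8]
width: 0.0621
```

```bash
python3 snap.py scF:scene sdF:side; python3 - <<'E'
from h import *
pads=dict(red=(416.2,-246.5,160.1),blue=(672.9,-16.7,166.8),yellow=(623.7,-237.4,24.3),white=(473,-8.4,10.3))
for n in ['scF','sdF']:
    im=load(n); print(n)
    for g in greens(im,.034,None,150,False):
        for k,(x,y,a) in pads.items():
            d=g[2]-[x,y]
            if np.hypot(*d)<30: print(k,'offset',d.round(1),'size',g[3],'dang',round((g[4]-a+90)%180-90,1))
E
```

```text
scF 38.3 [0.6117 0.2881 0.4127] [[0.973, -0.232, -0.016], [-0.232, -0.973, -0.004], [-0.014, 0.007, -1.0]] [ 0.6 -0.2  1.8] 0.0621 dq 0.014
sdF 38.35 [0.6116 0.2885 0.4126] [[0.973, -0.231, -0.016], [-0.231, -0.973, -0.003], [-0.015, 0.007, -1.0]] [-0.2  0.  -0.4] 0.062 dq 0.008
scF
yellow offset [2.1 1.3] size [57.9 39.1] dang -0.3
blue offset [4.7 0.3] size [55.4 37.2] dang 0.4
white offset [ 8.9 -1.4] size [63.4 38.8] dang -0.3
red offset [9.2 4.6] size [61.7 40.8] dang 0.1
sdF
red offset [-4.9 -3. ] size [60.1 37.4] dang 0.5
yellow offset [-7.1 -4.8] size [58.4 38.9] dang 0.5
white offset [-5.  -6.6] size [59.7 35.8] dang 0.4
blue offset [-7.4 -5. ] size [59.4 37.6] dang 0.8
```

View pics/scF.png

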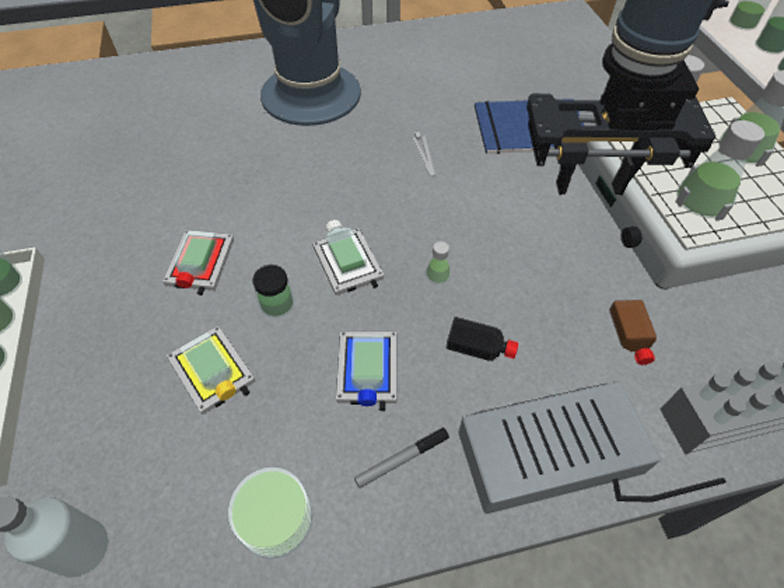

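View pics/sdF.png

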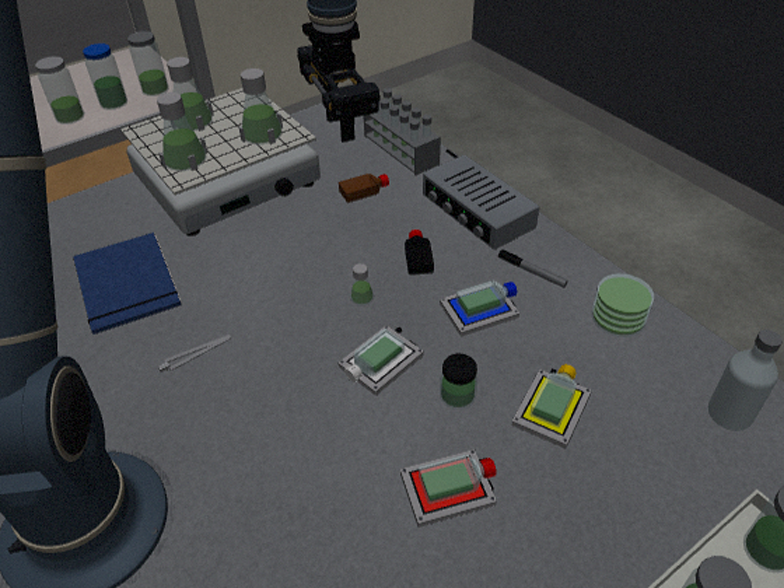

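Both views show all four flasks centred on their pads. The jar and conical flask are at the same pixels as at the start.

```bash
python3 -c "
from workcell import bot
print(bot.hand_in())"
```

```text
the job is handed in; nothing more can be done
None
```

All four flasks now lie flat on the pad of their own cap colour, and I handed the job in at about 38 s of the 112 s allowed. I took the top flask off each stack first, in the order yellow, red, white, blue. Each was gripped across its 46 mm side at 15 N, carried level and lowered onto its pad before I opened the fingers.

**Position:** My best estimate is that each body's centre is within about 5 mm of its pad's centre, against the 15 mm allowed. This comes from the wrist view taken above each flask after release.

**Angle:** In the final scene and side views, each flask is within about 1° of its pad's length.

**Bystanders:** The jar and the conical flask are at the same pixels as at the start. The arm ended clear of everything, with the gripper empty.

**Checks that disagreed:** The final scene and side views put the green contents up to 10 mm off the pad centre, but mostly in opposite directions. They see the flasks at a slant and assume a height for the liquid, and averaged they come to about 6 mm or less for every flask. Touchdown was also not clear in the force reading, which has about ±1 N of noise. I judged it from the height the tool should have had when each flask touched its pad.

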